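# Fit the filler block that makes the gel cassettes snug

## Task

The gel casting chamber is loaded with glass cassettes, and one of the three filler blocks in the rack must take up what is left of the gap between the cassettes and the sprung blue pressure plate. Find by careful trial the block that slides in snugly, so that it pushes the plate back and is clamped by it, and leave it standing upright, fully down on the chamber's floor and released; never force a block that is too thick, since the cassettes are glass. The two blocks that are not used must stand in the rack, and everything else on the bench is left alone.

Things in the scene. Friction and masses are not known exactly. Their poses are not given: they have to be found in the camera images.
- caster: Gel casting chamber fixed to the bench: grey base 124 x 96 x 10 mm, clear walls to 56 mm height, open on top. Origin: centre of its underside; z up; x runs from the sprung blue plate (-x end) to the white end block (+x end); y along the slot. Inside 68 mm wide in y, floor 10 mm above origin. From the +x end a rigid pack of glass cassettes, 54 mm high, comes to meet the plate, leaving the gap.
- pressure_plate (a point): Point fixed in the chamber behind the blue pressure plate (8 x 62 mm, to the wall tops), 36 mm up. Springs hold the plate at rest with 3 N and yield towards -x by 0.8 N per mm to a hard stop after 4 mm. It presses a block that fits against the pack, which holds it by friction (coefficient about 0.6 on each face): released, it resists a gentle pull by 3 N or more beyond its weight. A block that is too thin lifts out freely.
- gap (a point): Point fixed in the chamber, axes as the chamber: mid-slot in y, level with the wall tops (46 mm above its floor), nominal plane of the blue plate's face; as adjusted, the face rests up to 1.5 mm to either side of it in x. The gap reaches from the plate towards +x; its width is 6.5 to 15 mm, differs each time and is not given. Upper edges bevelled: 3 mm on the plate, 2 mm on the pack.
- rack_centre (a point): Filler rack fixed to the bench: aluminium base 146 x 86 x 8 mm with three pockets in a row along its x (at -45, 0, +45 mm), each 21 mm (x) by 68 mm (y) inside, walls up to 26 mm above this point. Point: middle of the middle pocket's floor; z up. All pocket floors are level with it.
- filler_thin_centre (a point): Yellow acrylic filler block, 10 mm thick (x), 60 wide (y), 90 tall (z), about 45 g. Point: its centre, 45 mm above its foot. The lower 52 mm is the block, its foot bevelled 2 mm on each face over 8 mm; above is a grip tab 10 mm thick (x), 40 wide (y), 38 tall, to be held across its 40 mm. Starts upright in a rack pocket, on its floor, axes as the rack's.
- filler_mid_centre (a point): Green acrylic filler block, 13 mm thick (x), 60 wide (y), 90 tall (z), about 58 g. Point: its centre, 45 mm above its foot. The lower 52 mm is the block, its foot bevelled 2 mm on each face over 8 mm; above is a grip tab 10 mm thick (x), 40 wide (y), 38 tall, to be held across its 40 mm. Starts upright in a rack pocket, on its floor, axes as the rack's.
- filler_thick_centre (a point): Orange-red acrylic filler block, 16 mm thick (x), 60 wide (y), 90 tall (z), about 72 g. Point: its centre, 45 mm above its foot. The lower 52 mm is the block, its foot bevelled 2 mm on each face over 8 mm; above is a grip tab 10 mm thick (x), 40 wide (y), 38 tall, to be held across its 40 mm. Starts upright in a rack pocket, on its floor, axes as the rack's.
- beaker: glass beaker, 54 mm wide, 70 mm tall; a bystander. Origin: centre of its underside.
- petri_2: covered petri dish, 90 mm wide, 16 mm tall; a bystander. Origin: centre of its underside.
- bench_timer: white bench timer, 66 x 66 x 17 mm; a bystander. Origin: centre of its underside.
There are look-alikes about, which are no part of the job. Of the things that look like the part that bears filler_mid_centre, the smaller one is meant.

How it is judged:
By the outcome, as a careful person would: the job done as asked, in the order asked, and still so for the second after the job is handed in, with the robot touching nothing.
It also fails if it takes over 72 s, if anything falls off the work surface, if the arm or the gripper's body presses on something with over 40 N, if the wrist force passes 120 N, or if a joint passes its speed limit or range.

## Robot

A 6-joint arm with a two-finger parallel gripper is mounted at the origin on a cart in front of the work surface, level with it; the furniture and walls round the work are solid. World frame = base frame: x ahead of the robot, y to its left, z up, the work surface at z = 0. Lengths are in m, angles in rad, forces in N, time in s.
With the tool pointing down it reaches from about 0.3 to 0.875 m from the base axis. Payload 6.4 kg.
Tool frame: the origin (TCP) lies between the finger pads; the fingertips stand 11 mm ahead of it and the grasp point (between the pads) lies 8 mm behind it (ctrl.tcp_to_tips is the distance from the TCP to the fingertips, in m); x points along the fingers, z is the direction in which the jaws open and shut, and the axes are right-handed (so a half turn about x gives the same grasp; the last joint's range is limited). The gripper opens to 85 mm and grips with 20 to 120 N. Pads are 22 mm wide; open, the fingers measure 114 mm over their backs; the gripper's body (76 mm by 85 mm) begins 54 mm behind the grasp point. The pads swing forward as they close: fully open they stand 13 mm farther back than shut.
Start: joints at [1.131, 0.181, 1.607, -0, 1.354, -0.206], TCP at [0.133, 0.559, 0.242] pointing down, gripper open.
Joint ranges: [-2.99, 2.99], [-0.89, 2.07], [0.3, 2.58], [-1.14, 4.28], [0, 2.63], [-3.12, 3.12]. Speed limits (rad/s): [2.57, 2.57, 3.01, 3.14, 3.14, 3.14].

## Interface

Orientations are given as a unit quaternion [w, x, y, z].
In Python, from bench import ctrl, eyes, hand_in gives the robot as it stands. The module is installed in compiled form; this text tells all that it offers.
- The arm moves only by the tool step_arm, never from a script. Its arguments are lists of equal length, an entry for each row: "xyz": the shift along the world's x, y, z in mm, a list of three; "spin": the turn about the world's z in rad; "fingers": the opening in per cent of the stroke, from 0 (shut) to 100 (fully open). A call has 1 to 10 rows; each row is the pose to reach, as a shift and turn from the pose commanded when the call began; what a row does not reach only later rows make up. A row lasts 1/10 s, in which the tool goes at most 50 mm and 8.59 degrees, less where a joint would pass 70% of its speed; a pose out of reach is approached as far as the arm can. A call with a gripper value outside its range is refused whole. The fingers move at their own pace and stop on an object; the grip force is fixed at half the most. Time passes only in rows, so rows that repeat a pose let the fingers close. It gives the time, the measured TCP pose, the force and the opening at its end, in the units of the state.
- ctrl.get_obs(): the state, without advancing time (a new reading comes with each control period).
- eyes.camera(name): name is "scene" or "top" or "wrist"; returns the picture (400x640x3 uint8, red, green, blue); there is no depth.
- eyes.camera_model(name): a dict with "vertical_fov" (degrees; the focal length in pixels is half the picture's height over the tangent of half this angle, whatever the lens; pixels are square), "cx", "cy" (the principal point, pixels), "pose" (4x4, takes a point from camera to world coordinates); the wrist camera has in their place "tool_from_camera" (4x4, takes a point from camera to tool coordinates, whose origin is the TCP and whose axes are the tool frame's). Camera axes: x right, y up, looking along -z (the intrinsics and any distortion apply to the point x, -y, -z); pixel columns grow to the right and rows downward; lengths in m; the calibration is good to about 2 mm. A picture is of the moment at which its call begins: read the wrist's pose just before it. camera_model takes no time and is no camera call.
- hand_in(): hands the job in, once; it reports no verdict.
The state is a dict: "time_s": time; "q": joint angles; "dq": joint speeds; "joint_efforts": joint torques, N m; "eef_pos": TCP position; "eef_rot": TCP orientation; "wrist_force": force on the tool from outside, world axes, zero at the start; "torque": the same for the moment, N m; "opening": opening from 0.0 (shut) to 1.0 (fully open).
Only numpy, scipy, OpenCV 4.12 (cv2) and the standard library are available. Lean on these libraries where they do the work, as an engineer would, in place of code of your own. Each camera call takes 0.05 s, during which the arm holds its last target.

## Working session

There is one attempt and no reset: what is moved stays moved. The work goes in short steps, Python scripts to look and compute and a tool call to move; the robot and the scene stay as the last step left them, time stands still between calls to the robot, and variables do not carry over. Pictures are saved under pics/ and viewed, and the job is handed in when it is done.

Besides the shell and the picture viewer there is one more tool, called after ">>>" by a JSON object that holds its "api" and its "payload". step_arm: Moves the arm, as the interface text tells. Its arguments: {"type":"object","properties":{"xyz":{"type":"array"},"spin":{"type":"array"},"fingers":{"type":"array"}},"required":["xyz","spin","fingers"]}

```bash
mkdir -p pics; ls
python3 - <<'E'
from bench import ctrl, eyes
import cv2, numpy as np
np.set_printoptions(precision=4,suppress=True)
print(ctrl.get_obs())
for n in ("scene","top","wrist"):
    print(n,eyes.camera_model(n))
for n in ("scene","top","wrist"):
    cv2.imwrite(f"pics/{n}0.png",eyes.camera(n)[:,:,::-1])
E
```

```text
pics
{'time_s': 0.0, 'q': array([ 1.1307,  0.1815,  1.608 , -0.    ,  1.3538, -0.2063]), 'dq': array([-0.0011, -0.0002,  0.0004,  0.0001,  0.0013,  0.0006]), 'joint_efforts': array([  0.0007, -44.4871, -35.1343,  -0.0001,   0.009 ,  -0.    ]), 'eef_pos': array([0.133 , 0.5589, 0.2414]), 'eef_rot': array([ 0.5544, -0.4385,  0.5555,  0.438 ]), 'wrist_force': array([-0.0924, -0.4685,  0.4306]), 'torque': array([ 0.0092, -0.007 ,  0.0205]), 'opening': 1.0006727359316714}
scene {'vertical_fov': 42.62116260066231, 'cx': 324.63973515930047, 'cy': 197.76832998571413, 'pose': array([[ 0.7758,  0.4717, -0.4192, -0.0349],
       [-0.6308,  0.5639, -0.5329, -1.1096],
       [-0.015 ,  0.6779,  0.735 ,  1.1082],
       [ 0.    ,  0.    ,  0.    ,  1.    ]])}
top {'vertical_fov': 49.14151456093692, 'cx': 319.4144780482701, 'cy': 201.91667559361517, 'pose': array([[ 0.0189,  0.9962, -0.0853,  0.4578],
       [-0.9997,  0.0201,  0.0131, -0.3592],
       [ 0.0147,  0.085 ,  0.9963,  1.309 ],
       [ 0.    ,  0.    ,  0.    ,  1.    ]])}
wrist {'vertical_fov': 67.87403191389552, 'cx': 316.078617165829, 'cy': 196.9136144545907, 'tool_from_camera': array([[-0.0011,  0.2741, -0.9617, -0.1302],
       [-0.0003,  0.9617,  0.2741,  0.0696],
       [ 1.    ,  0.0006, -0.001 , -0.0004],
       [ 0.    ,  0.    ,  0.    ,  1.    ]])}
```

View pics/scene0.png

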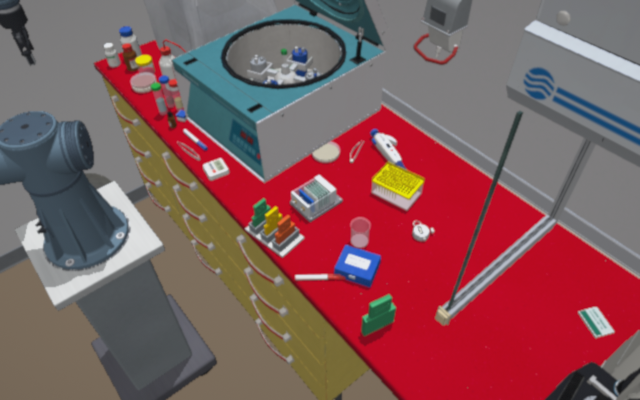

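View pics/top0.png

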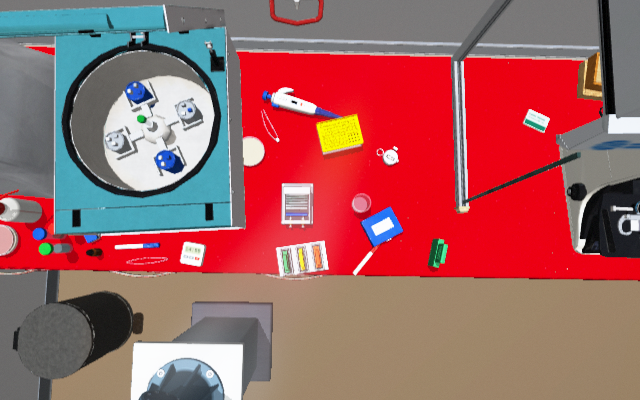

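View pics/wrist0.png

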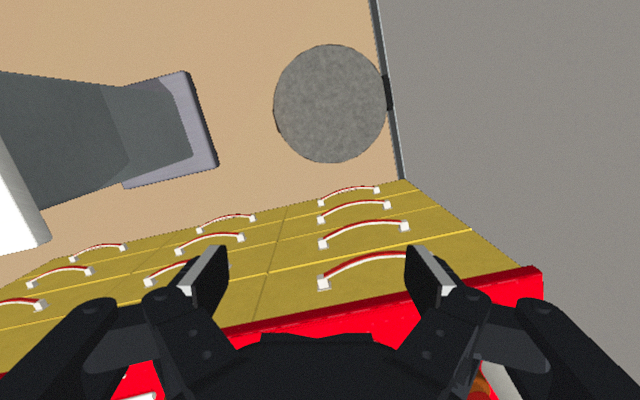

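The scene and top views show the rack at about (302,258) in top, with green, yellow and red blocks from left to right. The chamber is at (297,205) and the larger look-alike green block at (438,252). I'll zoom in next.

```bash
cat > h.py <<'E'
import numpy as np, cv2
from bench import ctrl, eyes
from scipy.spatial.transform import Rotation as R
np.set_printoptions(precision=4,suppress=True)
def model(n,obs=None):
    m=eyes.camera_model(n); f=200/np.tan(np.radians(m['vertical_fov']/2))
    if 'pose' in m: P=np.array(m['pose'])
    else:
        T=np.eye(4); q=obs['eef_rot']; T[:3,:3]=R.from_quat([q[1],q[2],q[3],q[0]]).as_matrix(); T[:3,3]=obs['eef_pos']
        P=T@np.array(m['tool_from_camera'])
    return f,m['cx'],m['cy'],P
def unproj(mod,u,v,z):
    f,cx,cy,P=mod
    d=P[:3,:3]@np.array([(u-cx)/f,-(v-cy)/f,-1]); o=P[:3,3]
    return o+d*(z-o[2])/d[2]
def proj(mod,p):
    f,cx,cy,P=mod
    c=(np.atleast_2d(p)-P[:3,3])@P[:3,:3]
    return np.c_[cx+f*c[:,0]/-c[:,2], cy-f*c[:,1]/-c[:,2]]
E
python3 - <<'E'
from h import *
a=cv2.imread('pics/top0.png'); cv2.imwrite('pics/top0z.png',cv2.resize(a[170:290,240:400],None,fx=5,fy=5,interpolation=cv2.INTER_CUBIC))
a=cv2.imread('pics/scene0.png'); cv2.imwrite('pics/scene0z.png',cv2.resize(a[160:280,220:380],None,fx=5,fy=5,interpolation=cv2.INTER_CUBIC))
m=model('top')
for u,v in((302,258),(297,205),(438,252)): print(unproj(m,u,v,0.03))
E
```

```text
[ 0.403  -0.3285  0.03  ]
[ 0.5569 -0.3104  0.03  ]
[ 0.4276 -0.7247  0.03  ]
```

View pics/top0z.png

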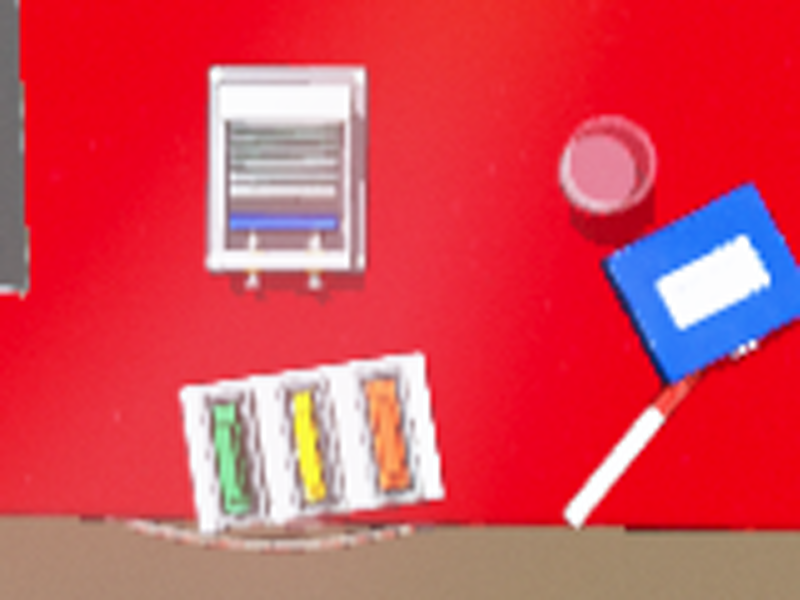

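View pics/scene0z.png

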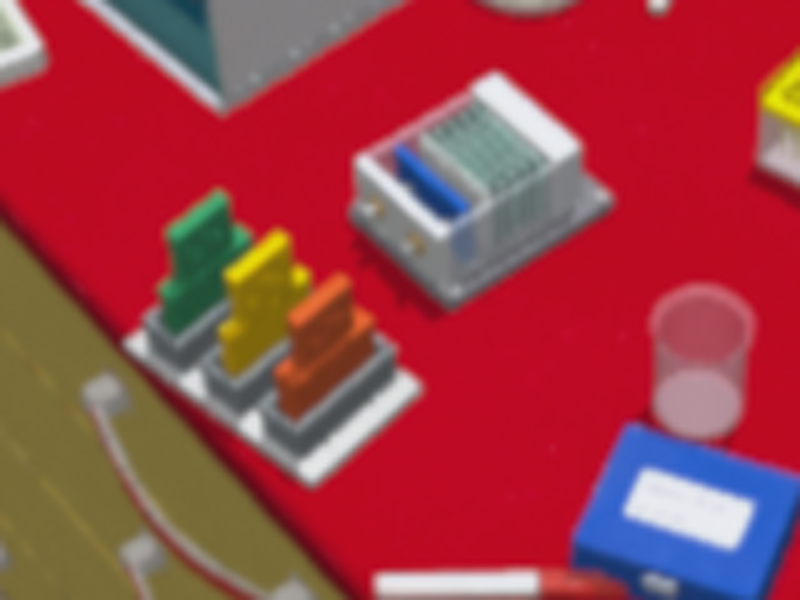

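Run:
```python
from h import *
o=ctrl.get_obs(); q=o['eef_rot']; print(R.from_quat([q[1],q[2],q[3],q[0]]).as_matrix())
m=model('top')
for z in (0,.15,.25,.3): print(z,unproj(m,240,232,z),unproj(m,57,232,z))
s=model('scene')
# scene: front bottom corner (264,181) z=0 ; top front corner ~ (258,128)
print(unproj(s,264,181,0))
for z in (.15,.2,.25,.3): print(z,unproj(s,258,122,z))
print(proj(m,[[.133,.559,.24],[.3,.1,.3]]),proj(s,[[.133,.559,.24]]))
```

```text
[[-0.0006 -0.9728  0.2317]
 [-0.0012  0.2317  0.9728]
 [-1.      0.0003 -0.0013]]
0 [ 0.4752 -0.1415  0.    ] [0.4649 0.3987 0.    ]
0.15 [ 0.4732 -0.1664  0.15  ] [0.464  0.3119 0.15  ]
0.25 [ 0.4719 -0.1831  0.25  ] [0.4635 0.254  0.25  ]
0.3 [ 0.4712 -0.1914  0.3   ] [0.4632 0.225  0.3   ]
[ 0.4995 -0.134   0.    ]
0.15 [ 0.5526 -0.0524  0.15  ]
0.2 [ 0.522  -0.1076  0.2   ]
0.25 [ 0.4913 -0.1627  0.25  ]
0.3 [ 0.4607 -0.2179  0.3   ]
[[-81.4984 370.8653]
 [107.8236 305.6463]] [[32.8435 59.2709]]
```

>>> {"api": "step_arm", "payload": {"xyz": [[13,-40,20],[26,-85,40],[40,-130,60],[55,-175,80],[70,-220,100],[85,-265,110],[100,-310,110],[115,-355,110],[130,-400,110],[145,-445,110]], "spin": [0.02,0.05,0.07,0.1,0.12,0.15,0.17,0.2,0.22,0.234], "fingers": [100,100,100,100,100,100,100,100,100,100]}}

```text
time_s: 1.15
eef_pos: [0.2781, 0.1128, 0.3524]
eef_rot: [-0.5, 0.501, -0.499, -0.5]
wrist_force: [1.2, -0.2, 0.6]
opening: 1.004
```

>>> {"api": "step_arm", "payload": {"xyz": [[13,-45,0],[26,-90,0],[40,-135,0],[55,-180,0],[70,-225,0],[85,-270,0],[100,-315,0],[110,-360,0],[115,-400,0],[115,-430,0]], "spin": [0,0,0,0,0,0,0,0,0,0], "fingers": [100,100,100,100,100,100,100,100,100,100]}}

```text
time_s: 2.15
eef_pos: [0.3931, -0.318, 0.3514]
eef_rot: [0.5, -0.499, 0.5, 0.5]
wrist_force: [0.5, 1.4, -0.1]
opening: 1.0
```

Run:
```python
from h import *
o=ctrl.get_obs(); print(o['eef_pos'],o['eef_rot'],o['q'])
cv2.imwrite("pics/w1.png",eyes.camera('wrist')[:,:,::-1])
```

```text
[ 0.3931 -0.318   0.3514] [ 0.5002 -0.4994  0.5002  0.5002] [-0.9152 -0.0488  1.6317 -0.0001  1.5598 -2.4851]
```

View pics/w1.png

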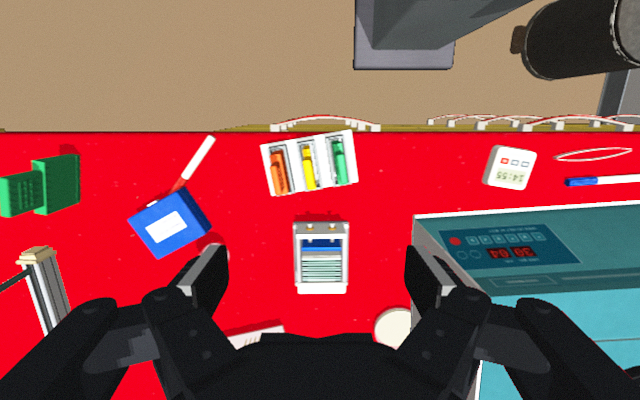

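The wrist view is turned half round. It shows the rack at (310,163) with red, yellow and green blocks, and the chamber at (322,258) with the blue plate at the robot end. I'll move in for a close-up of the chamber.

>>> {"api": "step_arm", "payload": {"xyz": [[30,2,-30],[60,4,-60],[90,6,-90],[120,8,-120],[150,8,-150],[180,8,-180],[197,8,-200],[197,8,-200],[197,8,-200]], "spin": [0,0,0,0,0,0,0,0,0], "fingers": [100,100,100,100,100,100,100,100,100]}}

```text
time_s: 3.1
eef_pos: [0.5897, -0.3071, 0.1518]
eef_rot: [0.5, -0.5, 0.5, 0.501]
wrist_force: [-0.8, -0.2, 1.3]
opening: 0.999
```

Run:
```python
from h import *
o=ctrl.get_obs(); print(o['eef_pos'],o['eef_rot'],o['q'],o['wrist_force'])
a=eyes.camera('wrist')[:,:,::-1]
cv2.imwrite("pics/w2.png",a)
np.save('w2.npy',np.r_[o['eef_pos'],o['eef_rot']])
cv2.imwrite("pics/w2z.png",cv2.resize(a[0:200,180:447],None,fx=3,fy=3,interpolation=cv2.INTER_CUBIC))
```

```text
[ 0.5897 -0.3071  0.1518] [ 0.4996 -0.4995  0.5     0.5009] [-0.6582  0.4614  1.4361 -0.0003  1.246  -2.2297] [-0.7516 -0.1629  1.3276]
```

View pics/w2.png

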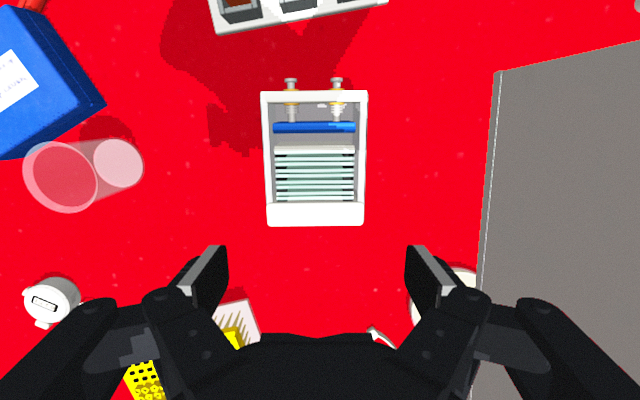

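View pics/w2z.png

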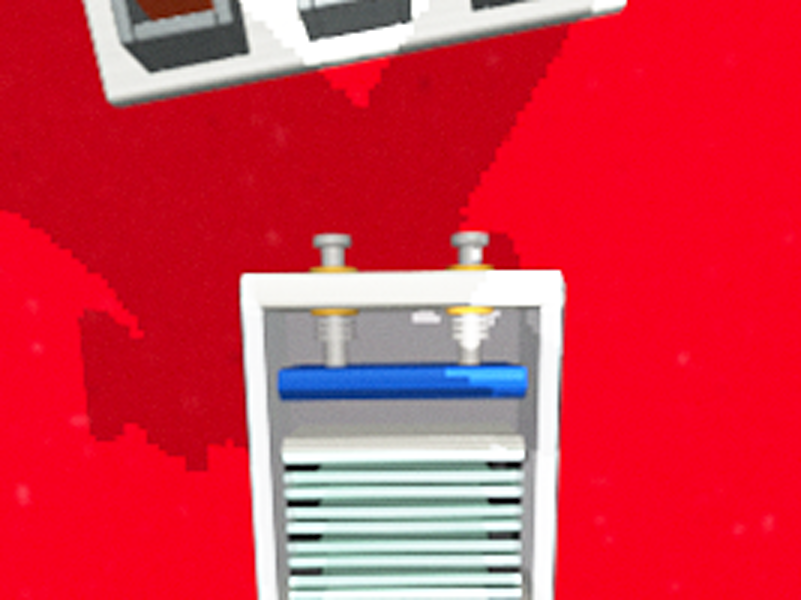

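Run:
```python
from h import *
a=cv2.imread('pics/w2.png').astype(float)
for v in range(84,160):
    print(v,a[v,298:324].mean(0).round(0), a[v,280:288].mean(0).round(0))
```

```text
84 [ 20.   0. 194.] [ 34.  19. 187.]
85 [ 21.   1. 194.] [ 34.  17. 188.]
86 [ 20.   0. 194.] [ 32.  16. 186.]
87 [ 20.   1. 194.] [ 33.  14. 188.]
88 [ 19.   0. 193.] [ 32.  22. 188.]
89 [ 11.   4. 191.] [ 32.  77. 196.]
90 [130. 133. 205.] [ 62. 104. 181.]
91 [233. 240. 240.] [215. 226. 230.]
92 [249. 252. 250.] [250. 252. 250.]
93 [248. 250. 250.] [248. 250. 250.]
94 [246. 249. 250.] [246. 249. 250.]
95 [246. 249. 249.] [246. 249. 249.]
96 [245. 249. 249.] [244. 248. 248.]
97 [245. 248. 248.] [244. 248. 248.]
98 [244. 248. 248.] [243. 247. 247.]
99 [245. 248. 249.] [244. 247. 248.]
100 [237. 242. 243.] [238. 243. 243.]
101 [188. 196. 197.] [214. 222. 223.]
102 [126. 134. 134.] [150. 158. 160.]
103 [125. 130. 133.] [ 84. 131. 153.]
104 [160. 162. 166.] [ 90. 141. 168.]
105 [176. 173. 177.] [140. 145. 155.]
106 [177. 174. 176.] [158. 155. 157.]
107 [167. 163. 167.] [155. 154. 158.]
108 [156. 152. 156.] [153. 151. 154.]
109 [156. 153. 156.] [156. 155. 158.]
110 [157. 153. 157.] [153. 152. 155.]
111 [156. 152. 156.] [154. 152. 155.]
112 [156. 152. 156.] [155. 154. 156.]
113 [156. 152.
[... 1065 characters left out ...]
157.] [153. 153. 156.]
142 [152. 159. 159.] [152. 159. 159.]
143 [151. 159. 159.] [152. 160. 159.]
144 [149. 157. 158.] [151. 158. 160.]
145 [175. 184. 185.] [159. 166. 167.]
146 [200. 209. 210.] [189. 199. 200.]
147 [204. 213. 213.] [205. 214. 215.]
148 [208. 217. 218.] [202. 211. 212.]
149 [224. 230. 231.] [224. 230. 230.]
150 [248. 250. 243.] [232. 240. 231.]
151 [255. 255. 252.] [254. 254. 248.]
152 [255. 255. 252.] [255. 255. 253.]
153 [225. 231. 202.] [253. 254. 240.]
154 [144. 158. 122.] [166. 173. 143.]
155 [127. 140. 108.] [32. 33. 28.]
156 [114. 127.  96.] [43. 43. 37.]
157 [222. 227. 196.] [195. 207. 167.]
158 [247. 248. 234.] [244. 247. 226.]
159 [249. 249. 237.] [247. 249. 233.]
```

Run:
```python
from h import *
a=cv2.imread('pics/w2.png')
cv2.imwrite("pics/w2zz.png",cv2.resize(a[85:235,255:380],None,fx=6,fy=4,interpolation=cv2.INTER_NEAREST))
o=np.load('w2.npy'); m=model('wrist',dict(eef_pos=o[:3],eef_rot=o[3:]))
f,cx,cy,P=m;print(f,P, proj(m,[[P[0,3],P[1,3],0]]))
```

```text
297.21643767591576 [[-0.0005 -0.9621 -0.2728  0.5202]
 [ 1.      0.0001 -0.0022 -0.3077]
 [ 0.0021 -0.2728  0.9621  0.2821]
 [ 0.      0.      0.      1.    ]] [[315.4228 112.6511]]
```

View pics/w2zz.png

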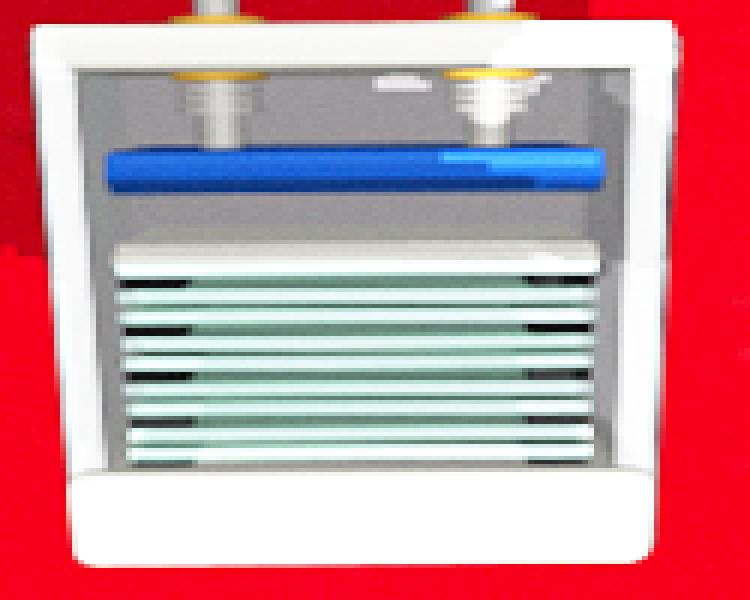

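Run:
```python
from h import *
o=np.load('w2.npy'); m=model('wrist',dict(eef_pos=o[:3],eef_rot=o[3:]))
def p(u,v,z,n): print(n,(unproj(m,u,v,z)*1000).round(1))
p(315,121.3,.056,'plate back top')
p(315,129.0,.056,'plate bevel top')
p(315,133.2,.053,'plate face'); p(315,133.2,.050,'plate face if lower')
p(315,140.8,.010,'pack foot')
p(315,145.1,.052,'pack bevel bot');p(315,145.1,.060,'pack bevel bot');p(315,145.1,.048,'pack bevel bot')
for z in (.054,.064):p(315,149.3,z,'pack bevel top')
p(315,90.3,.056,'outer wall -x'); p(315,101.3,.056,'inner wall -x')
# corners of base etc.
p(274,132,.053,'plate L'); p(354.5,132,.053,'plate R')
p(261,92,.056,'wall out cL'); p(368,92,.056,'wall out cR')
p(267,225,.056,'far L');p(364,225,.056,'far R')
```

```text
plate back top [ 526.4 -308.    56. ]
plate bevel top [ 531.9 -308.    56. ]
plate face [ 535.2 -308.    53. ]
plate face if lower [ 535.3 -308.    50. ]
pack foot [ 544.7 -308.    10. ]
pack bevel bot [ 544.2 -308.    52. ]
pack bevel bot [ 543.3 -308.    60. ]
pack bevel bot [ 544.6 -308.    48. ]
pack bevel top [ 547.1 -308.    54. ]
pack bevel top [ 545.9 -308.    64. ]
outer wall -x [ 504.8 -308.    56. ]
inner wall -x [ 512.3 -308.    56. ]
plate L [ 534.3 -338.9   53. ]
plate R [ 534.3 -278.2   53. ]
wall out cL [ 506.  -346.8   56. ]
wall out cR [ 505.9 -269.9   56. ]
far L [ 608. -347.   56.]
far R [ 608.  -268.2   56. ]
```

Run:
```python
from h import *
o=np.load('w2.npy'); m=model('wrist',dict(eef_pos=o[:3],eef_rot=o[3:]))
a,b=unproj(m,217.3,34.5,.008),unproj(m,388.3,3,.008); d=b-a; print(a,b,np.linalg.norm(d),np.degrees(np.arctan2(-d[0],d[1])))
t=model('top'); a,b=unproj(t,240+182/5,170+388/5,.008),unproj(t,240+424/5,170+353/5,.008); d=a-b; print(a,b,np.linalg.norm(d),np.degrees(np.arctan2(-d[0],d[1])))
for n,u,v in (('g',230,460),('y',307,445),('r',387,433)): print(n,unproj(t,240+u/5,170+v/5,.095))
# caster slopes
im=cv2.imread('pics/w2.png').astype(float)
def edge(u0,u1,v0,v1,ch):
    us=[];vs=[]
    for u in range(u0,u1):
        c=im[v0:v1,u,ch]; g=np.abs(np.diff(c)); vs.append((g*np.arange(len(g))).sum()/g.sum()+v0+.5); us.append(u)
    p=np.polyfit(us,vs,1); return p, np.std(np.polyval(p,us)-vs)
print(edge(280,350,130,137,2), edge(280,350,142,148,1))
```

```text
[ 0.4579 -0.389   0.008 ] [ 0.4348 -0.2487  0.008 ] 0.14223047672389785 9.334902557472404
[ 0.4312 -0.2517  0.008 ] [ 0.4545 -0.3943  0.008 ] 0.14454671588533546 9.273778454106878
g [ 0.394  -0.2863  0.095 ]
y [ 0.403  -0.3284  0.095 ]
r [ 0.4104 -0.3724  0.095 ]
(array([ -0.0065, 134.6985]), np.float64(0.09378477111611377)) (array([ -0.0115, 148.6143]), np.float64(0.14469859310886035))
```

>>> {"api": "step_arm", "payload": {"xyz": [[-15,0,30],[-35,-2,60],[-60,-5,75],[-85,-8,80],[-110,-10,80],[-135,-13,80],[-155,-16,80],[-175,-18,80],[-185,-20,80],[-190,-20,80]], "spin": [-0.14,-0.28,-0.42,-0.56,-0.7,-0.84,-0.98,-1.12,-1.26,-1.408], "fingers": [100,100,100,100,100,100,100,100,100,100]}}

```text
time_s: 4.15
eef_pos: [0.3988, -0.3284, 0.2346]
eef_rot: [0.706, -0.056, 0.704, 0.054]
wrist_force: [1.0, -0.3, 1.3]
opening: 1.003
```

>>> {"api": "step_arm", "payload": {"xyz": [[0,0,0],[0,0,0]], "spin": [0,0], "fingers": [100,100]}}

```text
time_s: 4.35
eef_pos: [0.4001, -0.3281, 0.2339]
eef_rot: [0.705, -0.059, 0.704, 0.058]
wrist_force: [0.7, -0.6, 0.3]
opening: 1.0
```

Run:
```python
from h import *
o=ctrl.get_obs(); print(o['eef_pos'],o['eef_rot'],o['q'],o['wrist_force'])
a=eyes.camera('wrist')[:,:,::-1]
cv2.imwrite("pics/w3.png",a)
np.save('w3.npy',np.r_[o['eef_pos'],o['eef_rot']])
```

```text
[ 0.4001 -0.3281  0.2339] [ 0.7052 -0.0595  0.7041  0.0578] [-0.9165  0.0574  1.7612  0.      1.32   -1.0826] [ 0.683  -0.5652  0.2601]
```

View pics/w3.png

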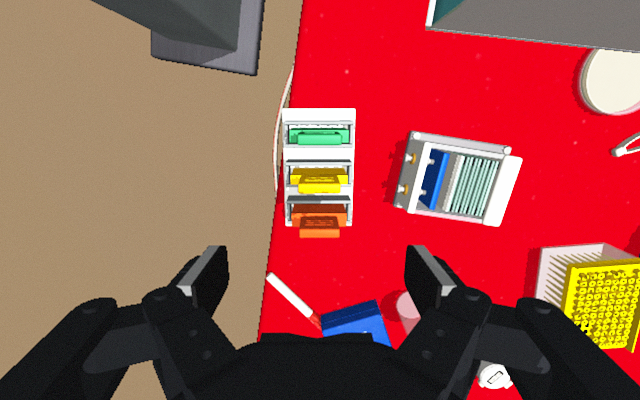

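Run:
```python
from h import *
a=cv2.imread('pics/w3.png')
cv2.imwrite("pics/w3z.png",cv2.resize(a[100:245,265:375],None,fx=7,fy=4,interpolation=cv2.INTER_NEAREST))
```

```text
(no output)
```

View pics/w3z.png

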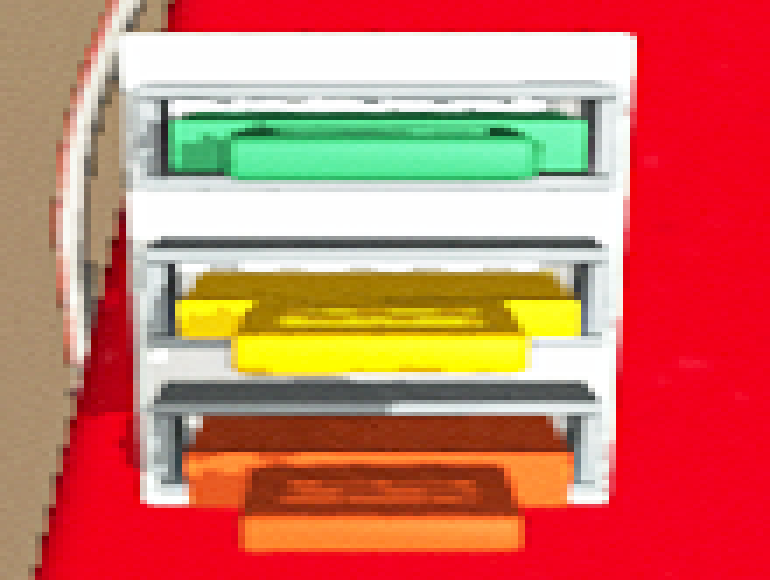

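Run:
```python
from h import *
o=np.load('w3.npy'); m=model('wrist',dict(eef_pos=o[:3],eef_rot=o[3:]))
q=o[3:];M=R.from_quat([q[1],q[2],q[3],q[0]]).as_matrix();print(M)
for z in (.096,.098,.1):
  for n,u0,u1,v0,v1 in (('g',297.9,341.6,134.5,144.5),('y',298.1,340.4,183.5,192.75),('r',299.3,339.7,228.5,237.5)):
    c=unproj(m,(u0+u1)/2,(v0+v1)/2,z); L=unproj(m,u0,(v0+v1)/2,z)-unproj(m,u1,(v0+v1)/2,z);W=unproj(m,u0,v0,z)-unproj(m,u0,v1,z)
    print(z,n,c, 'w',np.linalg.norm(L),'t',np.linalg.norm(W),'tool',M.T@(c-o[:3]))
y=(unproj(m,290,181,.06)+unproj(m,348.1,181,.06))/2; print(y,np.linalg.norm(unproj(m,290,181,.06)-unproj(m,348.1,181,.06)))
# rack outer corners
for u,v in ((120,34),(636,34),(141,502),(608,502)): print(unproj(m,265+u/7,100+v/4,.008))
```

```text
[[ 0.0018 -0.1653  0.9862]
 [-0.0023  0.9862  0.1653]
 [-1.     -0.0026  0.0014]]
0.096 g [ 0.3959 -0.2824  0.096 ] w 0.03882087533301591 t 0.008756663586678133 tool [0.1378 0.0461 0.0032]
0.096 y [ 0.4029 -0.3264  0.096 ] w 0.03932535225202528 t 0.008871049516312018 tool [0.1379 0.0016 0.0029]
0.096 r [ 0.4107 -0.3707  0.096 ] w 0.039244209511361657 t 0.009422962439753923 tool [ 0.138  -0.0434  0.0032]
0.098 g [ 0.3958 -0.2822  0.098 ] w 0.038531004625602085 t 0.008691278655331784 tool [0.1358 0.0463 0.0032]
0.098 y [ 0.4028 -0.3259  0.098 ] w 0.03903171467742637 t 0.008804810479280119 tool [0.1359 0.0021 0.0028]
0.098 r [ 0.4105 -0.3698  0.098 ] w 0.03895117781963978 t 0.009352602336718755 tool [ 0.136  -0.0425  0.0032]
0.1 g [ 0.3957 -0.282   0.1   ] w 0.038241133918188196 t 0.008625893723985378 tool [0.1338 0.0465 0.0031]
0.1 y [ 0.4027 -0.3254  0.1   ] w 0.038738077102827416 t 0.008738571442248102 tool [0.1339 0.0026 0.0028]
0.1 r [ 0.4103 -0.369   0.1   ] w 0.03865814612791791 t 0.009282242233683579 tool [ 0.134  -0.0417  0.0032]
[ 0.4034 -0.3278  0.06  ] 0.06085891709989865
[ 0.3499 -0.2624  0.008 ]
[ 0.4333 -0.2485  0.008 ]
[ 0.3729 -0.4042  0.008 ]
[ 0.4572 -0.3902  0.008 ]
```

The yellow tab top is centred at (319,188), which gives (0.403, -0.327). The rack corners agree on a centre of (0.403, -0.326). From the chamber view the gap is about 9.3 mm, so I'll try the thin yellow block first, as that is the safe choice. Now I'll grasp it.

>>> {"api": "step_arm", "payload": {"xyz": [[3,1,-40],[3,1,-80],[3,1,-115],[3,1,-135],[3,1,-148],[3,1,-156],[3,1,-156],[3,1,-156]], "spin": [0,0,0,0,0,0,0,0], "fingers": [100,100,100,100,100,100,100,100]}}

```text
time_s: 5.2
eef_pos: [0.4038, -0.3273, 0.0773]
eef_rot: [0.705, -0.058, 0.704, 0.057]
wrist_force: [-0.2, 0.7, 0.4]
opening: 1.003
```

>>> {"api": "step_arm", "payload": {"xyz": [[0,0,0],[0,0,0],[0,0,0],[0,0,0],[0,0,0],[0,0,0],[0,0,0],[0,0,0]], "spin": [0,0,0,0,0,0,0,0], "fingers": [70,50,30,30,30,30,30,30]}}

```text
time_s: 6.0
eef_pos: [0.4035, -0.3271, 0.077]
eef_rot: [0.705, -0.058, 0.705, 0.057]
wrist_force: [-1.3, 1.3, 6.2]
opening: 0.453
```

Run:
```python
from h import *
o=ctrl.get_obs(); print(o['eef_pos'],o['eef_rot'],o['q'],o['wrist_force'],o['torque'],o['opening'])
a=eyes.camera('wrist')[:,:,::-1]
cv2.imwrite("pics/w4.png",a)
```

```text
[ 0.4035 -0.3271  0.077 ] [ 0.7049 -0.0579  0.7046  0.0573] [-0.9099  0.2751  1.8672 -0.0001  0.9982 -1.073 ] [-1.3093  1.3452  6.1749] [0.1528 0.1879 0.0133] 0.4529298243319234
```

View pics/w4.png

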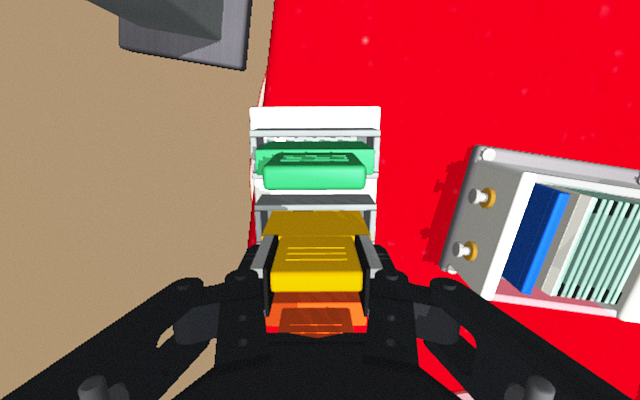

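>>> {"api": "step_arm", "payload": {"xyz": [[0,0,10],[0,0,25],[0,0,50],[0,0,80],[0,0,90],[0,0,90]], "spin": [0,0,0,0,0,0], "fingers": [30,30,30,30,30,30]}}

```text
time_s: 6.65
eef_pos: [0.404, -0.3275, 0.1681]
eef_rot: [0.706, -0.059, 0.704, 0.056]
wrist_force: [0.1, 0.4, -0.9]
opening: 0.453
```

>>> {"api": "step_arm", "payload": {"xyz": [[14,2,0],[28,4,0],[42,6,0],[56,8,0],[70,10,0],[84,12,0],[98,14,0],[112,16,0],[126,18,0],[134,19,0]], "spin": [0.14,0.28,0.42,0.56,0.7,0.84,0.98,1.12,1.26,1.41], "fingers": [30,30,30,30,30,30,30,30,30,30]}}

```text
time_s: 7.65
eef_pos: [0.5372, -0.3067, 0.164]
eef_rot: [0.498, -0.501, 0.498, 0.503]
wrist_force: [-0.5, 0.2, 0.1]
opening: 0.455
```

>>> {"api": "step_arm", "payload": {"xyz": [[0,0,0],[0,0,-10],[0,0,-15],[0,0,-15]], "spin": [0,0,0,0], "fingers": [30,30,30,30]}}

```text
time_s: 8.05
eef_pos: [0.5358, -0.307, 0.1492]
eef_rot: [0.5, -0.499, 0.5, 0.501]
wrist_force: [-1.1, 0.5, -0.7]
opening: 0.456
```

```bash
cat > look.py <<'E'
import sys
from h import *
n=sys.argv[1]
o=ctrl.get_obs(); print(o['time_s'],o['eef_pos'],o['eef_rot'],o['q'],o['wrist_force'],o['torque'],o['opening'])
a=eyes.camera('wrist')[:,:,::-1]
cv2.imwrite(f"pics/{n}.png",a); np.save(n+'.npy',np.r_[o['eef_pos'],o['eef_rot']])
q=o['eef_rot'];M=R.from_quat([q[1],q[2],q[3],q[0]]).as_matrix();print(M)
E
python3 look.py w5
```

```text
8.05 [ 0.5358 -0.307   0.1492] [ 0.4999 -0.4988  0.5001  0.5012] [-0.7122  0.369   1.5701 -0.0001  1.206  -2.2829] [-1.0566  0.5033 -0.6771] [-0.0112 -0.0039 -0.0221] 0.45584642912779816
[[-0.0027 -1.      0.0001]
 [ 0.0022  0.0001  1.    ]
 [-1.      0.0027  0.0022]]
```

View pics/w5.png

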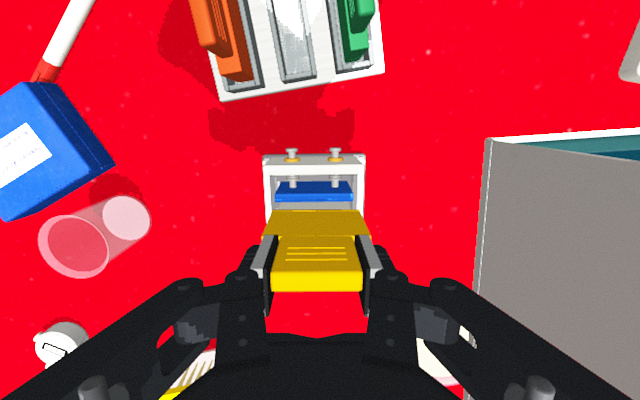

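Run:
```python
from h import *
im=cv2.imread('pics/w5.png')
cv2.imwrite("pics/w5z.png",cv2.resize(im[145:300,255:380],None,fx=6,fy=4,interpolation=cv2.INTER_NEAREST))
for v in list(range(178,222))+list(range(264,294)): print(v,im[v,300:312].mean(0).round(0))
```

```text
178 [160. 157. 160.]
179 [160. 157. 161.]
180 [161. 161. 166.]
181 [145. 110. 102.]
182 [133.  55.   9.]
183 [135.  60.  18.]
184 [134.  60.  17.]
185 [136.  61.  20.]
186 [137.  61.  20.]
187 [136.  60.  18.]
188 [137.  60.  18.]
189 [138.  62.  21.]
190 [137.  60.  18.]
191 [130.  58.  17.]
192 [130.  58.  20.]
193 [192.  85.  23.]
194 [235. 119.  39.]
195 [236. 123.  41.]
196 [231. 114.  35.]
197 [227. 109.  30.]
198 [229. 112.  32.]
199 [221. 104.  31.]
200 [218.  98.  23.]
201 [210. 123.  70.]
202 [178. 161. 150.]
203 [162. 174. 176.]
204 [164. 172. 173.]
205 [164. 172. 172.]
206 [164. 172. 172.]
207 [166. 173. 174.]
208 [171. 174. 174.]
209 [110. 138. 152.]
210 [ 21. 181. 228.]
211 [ 12. 173. 220.]
212 [  5. 133. 176.]
213 [  6. 137. 178.]
214 [  6. 140. 181.]
215 [  5. 138. 179.]
216 [  6. 138. 180.]
217 [  5. 138. 179.]
218 [  3. 138. 180.]
219 [  5. 138. 181.]
220 [  5. 139. 181.]
221 [  7. 138. 181.]
264 [  7. 141. 183.]
265 [  6. 140. 183.]
266 [  5. 140. 183.]
267 [  4. 139. 182.]
268 [  7. 140. 183.]
269 [  5. 139. 182.]
270 [  4. 145. 190.]
271 [  2. 170. 218.]
272 [  1. 197. 239.]
273 [  0. 218. 248.]
274 [  0. 225. 250.]
275 [  1. 228. 251.]
276 [  0. 230. 252.]
277 [  0. 232. 252.]
278 [  0. 231. 252.]
279 [  0. 231. 252.]
280 [  0. 230. 252.]
281 [  0. 231. 252.]
282 [  0. 230. 252.]
283 [  0. 230. 252.]
284 [  0. 230. 252.]
285 [  0. 229. 251.]
286 [  0. 228. 251.]
287 [  0. 229. 251.]
288 [  0. 230. 251.]
289 [  0. 230. 251.]
290 [  0. 218. 244.]
291 [ 17. 140. 243.]
292 [ 33.  15. 251.]
293 [ 34.   0. 252.]
```

View pics/w5z.png

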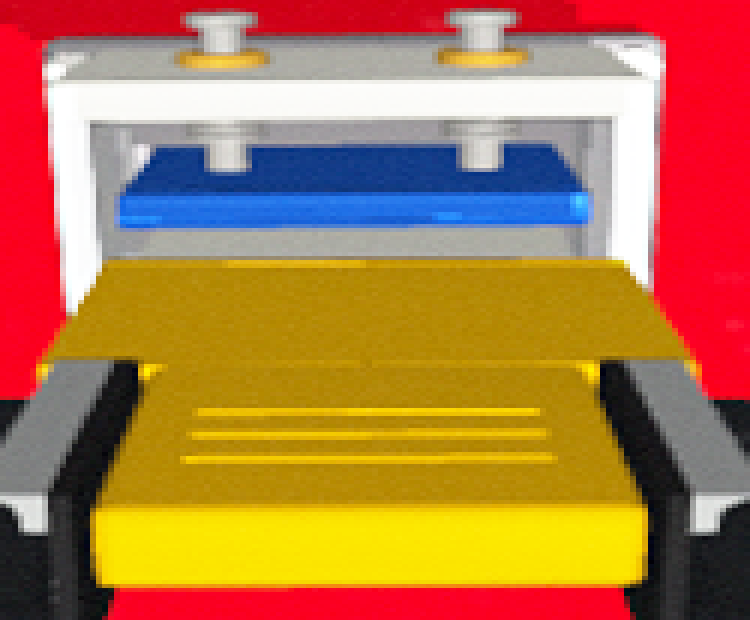

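Run:
```python
from h import *
o=np.load('w5.npy'); m=model('wrist',dict(eef_pos=o[:3],eef_rot=o[3:]))
def p(u,v,z,n): print(n,(unproj(m,u,v,z)*1000).round(1))
zf=.1492-.069
p(316,209.2,zf,'foot -x edge (c-3)'); p(316,211.7,zf+.008,'bevel top (c-5)')
p(316,272,zf+.09,'tab top -x (c-5)');p(316,290.7,zf+.09,'tab top +x (c+5)')
p(316,192.7,.056,'plate top back'); p(316,198.5,.056,'plate top bevel?');p(316,201.6,.053,'plate face')
p(275.2,200,.053,'plL');p(353,200,.053,'plR');p(271,291,zf+.09,'tabL');p(362.5,291,zf+.09,'tabR')
p(272,209.2,zf,'footL');p(359.5,209.2,zf,'footR')
```

```text
foot -x edge (c-3) [ 531.8 -307.1   80.2]
bevel top (c-5) [ 531.  -307.1   88.2]
tab top -x (c-5) [ 529.5 -307.3  170.2]
tab top +x (c+5) [ 538.3 -307.3  170.2]
plate top back [ 526.3 -307.    56. ]
plate top bevel? [ 531. -307.   56.]
plate face [ 534.4 -307.    53. ]
plL [ 533.  -339.4   53. ]
plR [ 533.1 -277.6   53. ]
tabL [ 538.4 -326.2  170.2]
tabR [ 538.5 -287.8  170.2]
footL [ 531.8 -338.1   80.2]
footR [ 531.9 -276.4   80.2]
```

The block hangs straight. Its foot centre is about 535 mm and the gap runs from about 535 to 544.5 mm. I'll shift +4 mm in x, erring toward the compliant plate, and descend slowly while watching the force.

>>> {"api": "step_arm", "payload": {"xyz": [[2,-1,-5],[4,-1,-12],[4,-1,-18],[4,-1,-22],[4,-1,-26],[4,-1,-30],[4,-1,-30]], "spin": [0,0,0,0,0,0,0], "fingers": [30,30,30,30,30,30,30]}}

```text
time_s: 8.8
eef_pos: [0.5409, -0.3083, 0.1205]
eef_rot: [0.499, -0.5, 0.499, 0.501]
wrist_force: [0.4, 0.7, 0.3]
opening: 0.454
```

```bash
python3 look.py w6
python3 - <<'E'
from h import *
im=cv2.imread('pics/w6.png')
cv2.imwrite("pics/w6z.png",cv2.resize(im[145:300,255:380],None,fx=6,fy=4,interpolation=cv2.INTER_NEAREST))
E
```

```text
8.8 [ 0.5409 -0.3083  0.1205] [ 0.4994 -0.5001  0.4995  0.501 ] [-0.7085  0.4128  1.5746  0.      1.1554 -2.2815] [0.3931 0.686  0.2543] [ 0.021   0.016  -0.0001] 0.4541982482436407
[[-0.0009 -1.     -0.0021]
 [ 0.0008 -0.0022  1.    ]
 [-1.      0.0009  0.0008]]
```

View pics/w6z.png

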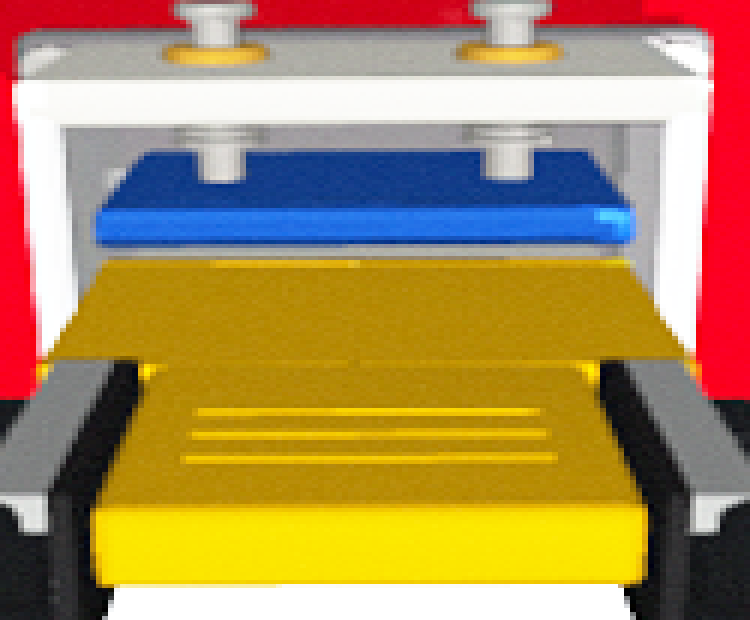

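Run:
```python
from h import *
im=cv2.imread('pics/w6.png')
for v in list(range(192,214)): print(v,im[v,300:312].mean(0).round(0))
o=np.load('w6.npy'); m=model('wrist',dict(eef_pos=o[:3],eef_rot=o[3:]))
def p(u,v,z,n): print(n,(unproj(m,u,v,z)*1000).round(1))
zf=.1205-.069
p(316,209.2,zf,'foot'); p(316,211.7,zf+.008,'bev'); 
p(316,196,.056,'plate back top')
for v in (205,205.5,206): p(316,v,.053,'plate face')
```

```text
192 [138.  62.  20.]
193 [137.  61.  18.]
194 [133.  61.  19.]
195 [144.  66.  20.]
196 [146.  65.  19.]
197 [206.  95.  27.]
198 [237. 122.  41.]
199 [236. 122.  39.]
200 [230. 113.  33.]
201 [227. 108.  33.]
202 [229. 111.  34.]
203 [234. 114.  34.]
204 [202.  93.  26.]
205 [150.  63.  12.]
206 [152. 119. 101.]
207 [165. 166. 163.]
208 [172. 177. 176.]
209 [110. 139. 152.]
210 [ 21. 180. 228.]
211 [ 12. 174. 221.]
212 [  5. 134. 176.]
213 [  6. 136. 179.]
foot [ 537.  -308.5   51.5]
bev [ 536.1 -308.5   59.5]
plate back top [ 526.1 -308.5   56. ]
plate face [ 533.4 -308.5   53. ]
plate face [ 533.8 -308.5   53. ]
plate face [ 534.1 -308.5   53. ]
```

>>> {"api": "step_arm", "payload": {"xyz": [[-1.5,0,0],[-1.5,0,-3],[-1.5,0,-6],[-1.5,0,-9],[-1.5,0,-12],[-1.5,0,-12]], "spin": [0,0,0,0,0,0], "fingers": [30,30,30,30,30,30]}}

```text
time_s: 9.45
eef_pos: [0.5399, -0.3088, 0.1091]
eef_rot: [-0.499, 0.501, -0.499, -0.5]
wrist_force: [1.9, -0.7, -2.2]
opening: 0.457
```

>>> {"api": "step_arm", "payload": {"xyz": [[0,0,-3],[0,0,-6],[0,0,-9],[0,0,-12],[0,0,-12]], "spin": [0,0,0,0,0], "fingers": [30,30,30,30,30]}}

```text
time_s: 9.95
eef_pos: [0.5398, -0.3085, 0.0967]
eef_rot: [0.5, -0.501, 0.499, 0.501]
wrist_force: [2.5, -0.9, -1.9]
opening: 0.457
```

```bash
python3 look.py w7
python3 - <<'E'
from h import *
im=cv2.imread('pics/w7.png')
cv2.imwrite("pics/w7z.png",cv2.resize(im[145:300,255:380],None,fx=6,fy=4,interpolation=cv2.INTER_NEAREST))
E
```

```text
9.95 [ 0.5398 -0.3085  0.0967] [ 0.4996 -0.5005  0.4994  0.5005] [-0.71    0.4417  1.5889  0.0003  1.111  -2.2831] [ 2.4645 -0.943  -1.926 ] [-0.2167 -0.6292  0.0754] 0.45695653046275053
[[ 0.0002 -1.     -0.0021]
 [ 0.0002 -0.0021  1.    ]
 [-1.     -0.0002  0.0002]]
```

View pics/w7z.png

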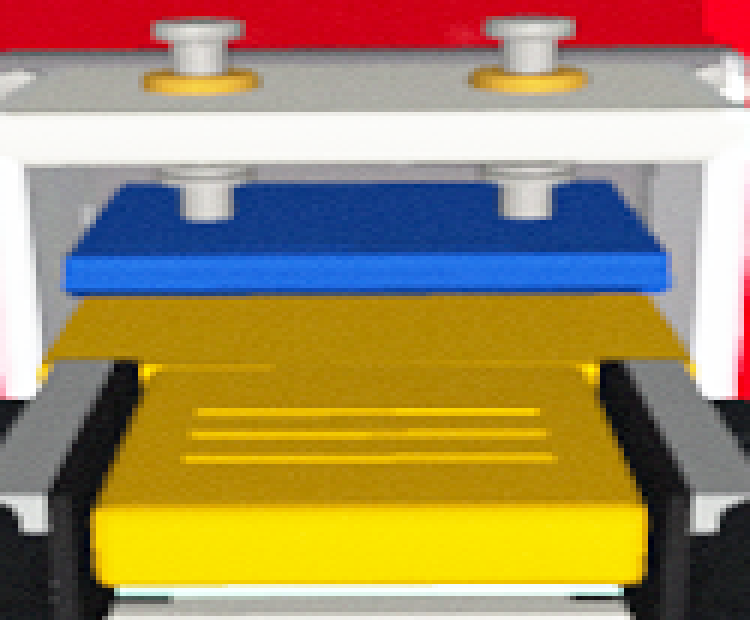

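>>> {"api": "step_arm", "payload": {"xyz": [[0,0,-3],[0,0,-6],[0,0,-9],[0,0,-12],[0,0,-14],[0,0,-14]], "spin": [0,0,0,0,0,0], "fingers": [30,30,30,30,30,30]}}

```text
time_s: 10.6
eef_pos: [0.5397, -0.3085, 0.0827]
eef_rot: [0.5, -0.5, 0.499, 0.501]
wrist_force: [3.5, -0.7, -1.9]
opening: 0.46
```

>>> {"api": "step_arm", "payload": {"xyz": [[0,0,-1],[0,0,-2],[0,0,-2]], "spin": [0,0,0], "fingers": [30,30,30]}}

```text
time_s: 10.9
eef_pos: [0.5398, -0.3086, 0.0813]
eef_rot: [-0.499, 0.501, -0.499, -0.501]
wrist_force: [2.5, -0.3, 0.2]
opening: 0.451
```

```bash
python3 look.py w8
python3 - <<'E'
from h import *
im=cv2.imread('pics/w8.png')
cv2.imwrite("pics/w8z.png",cv2.resize(im[145:300,255:380],None,fx=6,fy=4,interpolation=cv2.INTER_NEAREST))
E
```

```text
10.9 [ 0.5398 -0.3086  0.0813] [-0.4995  0.5006 -0.4994 -0.5005] [-0.7101  0.4631  1.5946  0.0001  1.0838 -2.2831] [ 2.5202 -0.3339  0.2074] [-0.0091 -0.6064  0.1233] 0.45098334679483193
[[ 0.0001 -1.     -0.0022]
 [-0.     -0.0022  1.    ]
 [-1.     -0.0001 -0.    ]]
```

View pics/w8z.png

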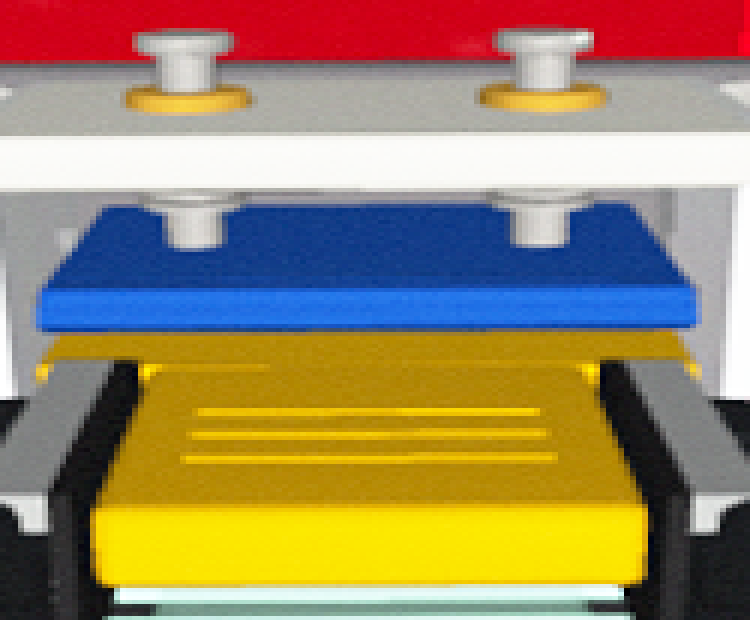

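>>> {"api": "step_arm", "payload": {"xyz": [[0,0,-1],[0,0,-2],[0,0,-2]], "spin": [0,0,0], "fingers": [30,30,30]}}

```text
time_s: 11.25
eef_pos: [0.5397, -0.3087, 0.0792]
eef_rot: [-0.499, 0.501, -0.499, -0.501]
wrist_force: [3.7, -0.2, 0.5]
opening: 0.454
```

>>> {"api": "step_arm", "payload": {"xyz": [[0,0,-1],[0,0,-1]], "spin": [0,0], "fingers": [30,30]}}

```text
time_s: 11.45
eef_pos: [0.5399, -0.3088, 0.0791]
eef_rot: [-0.499, 0.501, -0.499, -0.5]
wrist_force: [3.5, 1.2, 5.3]
opening: 0.457
```

The block has touched the floor (Fz rising to 5 N). I'll release it, look, then grip again for a pull test.

>>> {"api": "step_arm", "payload": {"xyz": [[0,0,0],[0,0,0],[0,0,0],[0,0,0]], "spin": [0,0,0,0], "fingers": [55,70,70,70]}}

```text
time_s: 11.85
eef_pos: [0.5392, -0.3085, 0.0778]
eef_rot: [0.499, -0.5, 0.5, 0.501]
wrist_force: [0.7, 0.4, 0.5]
opening: 0.699
```

```bash
python3 look.py w9
python3 - <<'E'
from h import *
im=cv2.imread('pics/w9.png')
cv2.imwrite("pics/w9z.png",cv2.resize(im[145:300,235:400],None,fx=4.5,fy=3.6,interpolation=cv2.INTER_NEAREST))
E
```

```text
11.85 [ 0.5392 -0.3085  0.0778] [ 0.4994 -0.5001  0.4996  0.5009] [-0.7103  0.4677  1.5962 -0.0003  1.0789 -2.283 ] [0.6556 0.3881 0.5452] [-0.0351 -0.0047 -0.0059] 0.6992932257186922
[[-0.0011 -1.     -0.002 ]
 [ 0.0006 -0.002   1.    ]
 [-1.      0.0011  0.0006]]
```

View pics/w9z.png

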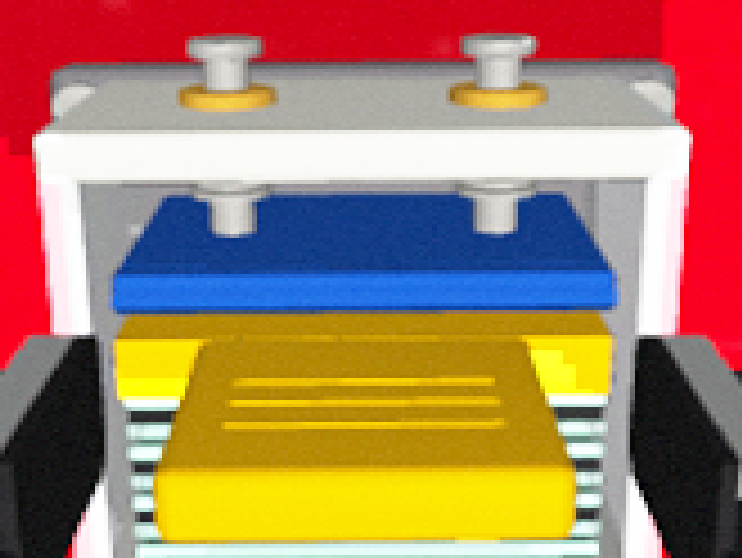

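>>> {"api": "step_arm", "payload": {"xyz": [[0,0,1],[0,0,1],[0,0,1],[0,0,1],[0,0,1],[0,0,1]], "spin": [0,0,0,0,0,0], "fingers": [50,30,30,30,30,30]}}

```text
time_s: 12.5
eef_pos: [0.5397, -0.3087, 0.0795]
eef_rot: [-0.499, 0.501, -0.5, -0.501]
wrist_force: [-1.9, 0.1, 3.5]
opening: 0.458
```

>>> {"api": "step_arm", "payload": {"xyz": [[0,0,1]], "spin": [0], "fingers": [30]}}

```text
time_s: 12.6
eef_pos: [0.5396, -0.3086, 0.0798]
eef_rot: [0.499, -0.5, 0.499, 0.501]
wrist_force: [0.5, -0.5, -4.1]
opening: 0.455
```

>>> {"api": "step_arm", "payload": {"xyz": [[0,0,1]], "spin": [0], "fingers": [30]}}

```text
time_s: 12.7
eef_pos: [0.5395, -0.3084, 0.0806]
eef_rot: [0.5, -0.5, 0.499, 0.501]
wrist_force: [1.8, -0.3, -3.4]
opening: 0.455
```

>>> {"api": "step_arm", "payload": {"xyz": [[0,0,1]], "spin": [0], "fingers": [30]}}

```text
time_s: 12.8
eef_pos: [0.5395, -0.3082, 0.0817]
eef_rot: [0.5, -0.5, 0.499, 0.501]
wrist_force: [-0.0, 0.2, -3.9]
opening: 0.456
```

>>> {"api": "step_arm", "payload": {"xyz": [[0,0,1]], "spin": [0], "fingers": [30]}}

```text
time_s: 12.9
eef_pos: [0.5396, -0.3082, 0.0829]
eef_rot: [0.5, -0.5, 0.499, 0.501]
wrist_force: [0.6, 0.9, -4.4]
opening: 0.459
```

>>> {"api": "step_arm", "payload": {"xyz": [[0,0,1]], "spin": [0], "fingers": [30]}}

```text
time_s: 13.0
eef_pos: [0.5396, -0.3083, 0.084]
eef_rot: [0.5, -0.5, 0.499, 0.501]
wrist_force: [0.4, -0.5, -3.5]
opening: 0.459
```

The pull met a steady 3.5–4 N with almost no net side force, so the block is gripped between plate and pack and yellow fits. I'll push it back down onto the floor.

>>> {"api": "step_arm", "payload": {"xyz": [[0,0,-2],[0,0,-4],[0,0,-5],[0,0,-6],[0,0,-6.5],[0,0,-6.5]], "spin": [0,0,0,0,0,0], "fingers": [30,30,30,30,30,30]}}

```text
time_s: 13.6
eef_pos: [0.5397, -0.3093, 0.0795]
eef_rot: [-0.499, 0.501, -0.5, -0.5]
wrist_force: [-5.6, 1.5, 9.4]
opening: 0.457
```

>>> {"api": "step_arm", "payload": {"xyz": [[0,0,0],[0,0,0],[0,0,0],[0,0,0],[0,0,0],[0,0,15],[0,0,45],[0,0,75],[0,0,75]], "spin": [0,0,0,0,0,0,0,0,0], "fingers": [55,75,100,100,100,100,100,100,100]}}

```text
time_s: 14.5
eef_pos: [0.5425, -0.3108, 0.1593]
eef_rot: [-0.5, 0.504, -0.499, -0.497]
wrist_force: [0.1, -0.3, 0.3]
opening: 1.003
```

>>> {"api": "step_arm", "payload": {"xyz": [[25,0,0],[51,1,0],[51,1,0],[51,1,0]], "spin": [0,0,0,0], "fingers": [100,100,100,100]}}

```text
time_s: 14.9
eef_pos: [0.5905, -0.3073, 0.1525]
eef_rot: [0.499, -0.5, 0.499, 0.501]
wrist_force: [-0.2, 0.7, 0.2]
opening: 1.002
```

```bash
python3 look.py w10
python3 - <<'E'
from h import *
im=cv2.imread('pics/w10.png')
cv2.imwrite("pics/w10z.png",cv2.resize(im[85:235,255:380],None,fx=6,fy=4,interpolation=cv2.INTER_NEAREST))
for v in list(range(88,92))+list(range(99,104))+list(range(117,160)): print(v,im[v,298:324].mean(0).round(0), im[v,278:288].mean(0).round(0))
a=eyes.camera('scene')[:,:,::-1]
cv2.imwrite('pics/s10.png',cv2.resize(a[160:280,220:380],None,fx=5,fy=5,interpolation=cv2.INTER_CUBIC))
E
```

```text
14.9 [ 0.5905 -0.3073  0.1525] [ 0.4991 -0.5005  0.4994  0.5011] [-0.6576  0.4617  1.4341 -0.0003  1.2466 -2.2313] [-0.1771  0.6792  0.2334] [-0.0223  0.0404 -0.0157] 1.001565414363645
[[-0.0009 -1.     -0.0031]
 [ 0.0003 -0.0031  1.    ]
 [-1.      0.0009  0.0003]]
88 [ 10.   7. 183.] [ 20.  53. 193.]
89 [209. 221. 231.] [141. 161. 212.]
90 [248. 252. 247.] [236. 241. 241.]
91 [247. 250. 250.] [248. 251. 250.]
99 [232. 237. 238.] [235. 240. 240.]
100 [163. 170. 171.] [178. 185. 185.]
101 [105. 112. 113.] [113. 128. 134.]
102 [126. 133. 137.] [ 93. 130. 147.]
103 [147. 148. 153.] [115. 141. 156.]
117 [156. 153. 157.] [154. 152. 156.]
118 [156. 156. 161.] [155. 153. 159.]
119 [140. 114. 107.] [147. 131. 126.]
120 [129.  61.  24.] [116.  73.  53.]
121 [199.  92.  27.] [192.  85.  22.]
122 [231. 118.  42.] [233. 118.  40.]
123 [228. 116.  39.] [230. 118.  40.]
124 [223. 108.  34.] [224. 109.  35.]
125 [219. 103.  30.] [213. 100.  29.]
126 [218. 101.  26.] [214.  98.  25.]
127 [197.  89.  24.] [209.  97.  27.]
128 [151.  67.  20.] [163.  72.  20.]
129 [130.  57.  15.] [129.  56.  16.]
13
[... 425 characters left out ...]
1. 251.] [ 10. 220. 247.]
142 [ 15. 229. 251.] [  8. 218. 246.]
143 [ 13. 228. 251.] [  7. 216. 246.]
144 [  9. 227. 250.] [  4. 218. 246.]
145 [  7. 225. 250.] [  3. 214. 246.]
146 [  3. 224. 249.] [ 63. 209. 238.]
147 [  3. 222. 249.] [ 87. 214. 235.]
148 [  2. 221. 249.] [ 88. 216. 238.]
149 [  1. 218. 248.] [110. 229. 245.]
150 [  1. 199. 241.] [115. 221. 242.]
151 [  1. 166. 217.] [144. 221. 240.]
152 [ 90. 133. 147.] [129. 169. 169.]
153 [129. 134. 102.] [42. 44. 33.]
154 [127. 139. 106.] [36. 33. 31.]
155 [154. 172. 130.] [61. 69. 52.]
156 [234. 237. 212.] [230. 233. 206.]
157 [247. 247. 235.] [249. 250. 236.]
158 [240. 243. 222.] [248. 250. 232.]
159 [179. 190. 156.] [190. 198. 164.]
```

View pics/w10z.png

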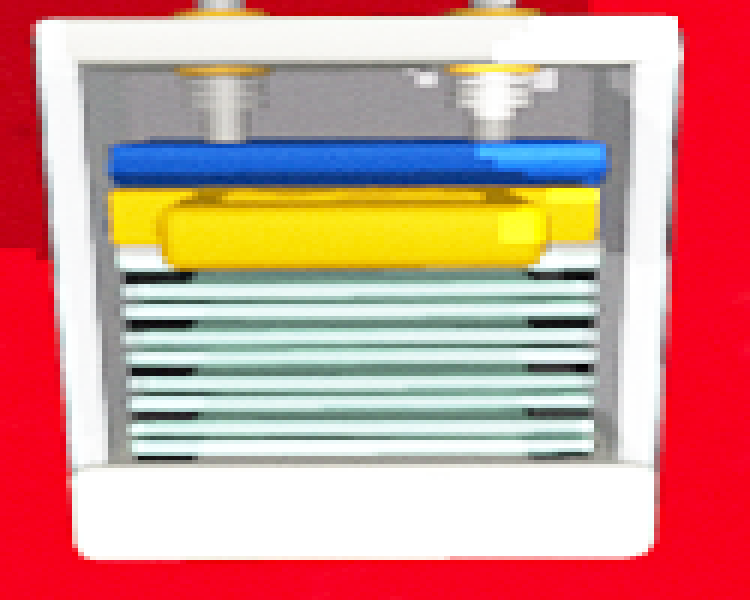

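View pics/s10.png

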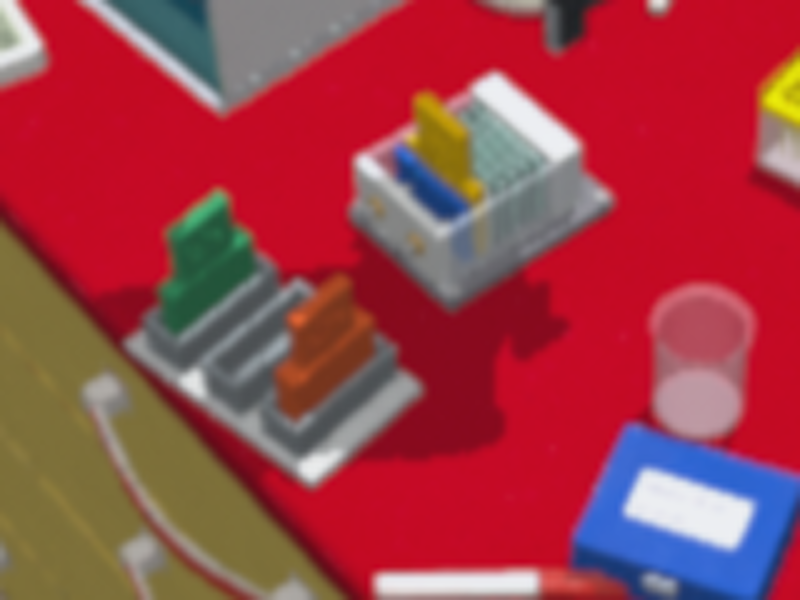

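The plate's move between the empty and filled pictures is very small (0 to 0.4 mm) and the pull was only about 3.6 N, so the yellow block may be a marginal fit. I'll take a closer picture from straight above to measure this properly.

>>> {"api": "step_arm", "payload": {"xyz": [[12,-1,-25],[22,-1,-45],[22,-1,-54],[22,-1,-54],[22,-1,-54]], "spin": [0,0,0,0,0], "fingers": [100,100,100,100,100]}}

```text
time_s: 15.5
eef_pos: [0.6123, -0.3089, 0.0994]
eef_rot: [-0.499, 0.5, -0.5, -0.5]
wrist_force: [0.6, 0.4, 0.1]
opening: 1.003
```

```bash
python3 look.py w11
python3 - <<'E'
from h import *
im=cv2.imread('pics/w11.png')
cv2.imwrite("pics/w11z.png",cv2.resize(im[40:200,230:400],None,fx=4.5,fy=3.7,interpolation=cv2.INTER_NEAREST))
o=np.load('w11.npy'); m=model('wrist',dict(eef_pos=o[:3],eef_rot=o[3:])); P=m[3]
print(proj(m,[[P[0,3],P[1,3],0]]),P[:3,3])
E
```

```text
15.5 [ 0.6123 -0.3089  0.0994] [-0.4995  0.5005 -0.4996 -0.5004] [-0.6398  0.5621  1.4036 -0.0001  1.1758 -2.2124] [0.6335 0.4358 0.1362] [-0.0516  0.007   0.0411] 1.0030483704914228
[[-0.     -1.     -0.0018]
 [-0.0002 -0.0018  1.    ]
 [-1.      0.     -0.0002]]
[[315.7795 112.1151]] [ 0.5426 -0.3094  0.2296]
```

View pics/w11z.png

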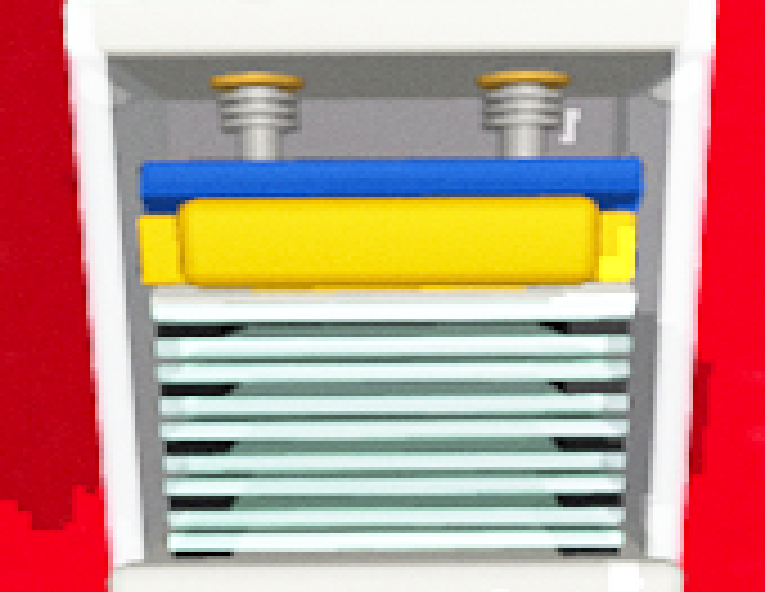

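>>> {"api": "step_arm", "payload": {"xyz": [[0,0,35],[-35,0,45],[-72,0,45],[-72,0,30],[-72,0,0],[-72,0,-14],[-72,0,-20],[-72,0,-20],[-72,0,-20]], "spin": [0,0,0,0,0,0,0,0,0], "fingers": [100,100,100,100,100,100,100,100,100]}}

```text
time_s: 16.45
eef_pos: [0.5415, -0.309, 0.0796]
eef_rot: [-0.499, 0.501, -0.499, -0.5]
wrist_force: [-0.5, -0.4, 0.4]
opening: 1.005
```

>>> {"api": "step_arm", "payload": {"xyz": [[0,0,0],[0,0,0],[0,0,0],[0,0,0],[0,0,0],[0,0,0],[0,0,0],[0,0,0]], "spin": [0,0,0,0,0,0,0,0], "fingers": [60,40,30,30,30,30,30,30]}}

```text
time_s: 17.25
eef_pos: [0.541, -0.309, 0.0795]
eef_rot: [-0.499, 0.501, -0.499, -0.5]
wrist_force: [-1.4, -0.2, 4.8]
opening: 0.454
```

>>> {"api": "step_arm", "payload": {"xyz": [[0,0,1],[0,0,2],[0,0,3]], "spin": [0,0,0], "fingers": [30,30,30]}}

```text
time_s: 17.55
eef_pos: [0.5408, -0.3083, 0.0814]
eef_rot: [0.5, -0.5, 0.499, 0.501]
wrist_force: [2.4, 0.4, -2.8]
opening: 0.455
```

>>> {"api": "step_arm", "payload": {"xyz": [[0,0,1]], "spin": [0], "fingers": [30]}}

```text
time_s: 17.65
eef_pos: [0.5408, -0.3083, 0.0825]
eef_rot: [0.5, -0.5, 0.499, 0.501]
wrist_force: [2.7, 0.2, -2.7]
opening: 0.46
```

>>> {"api": "step_arm", "payload": {"xyz": [[0,0,1]], "spin": [0], "fingers": [30]}}

```text
time_s: 17.75
eef_pos: [0.5408, -0.3083, 0.0836]
eef_rot: [0.5, -0.5, 0.499, 0.501]
wrist_force: [3.0, 0.7, -2.5]
opening: 0.457
```

>>> {"api": "step_arm", "payload": {"xyz": [[0,0,1]], "spin": [0], "fingers": [30]}}

```text
time_s: 17.85
eef_pos: [0.5408, -0.3084, 0.0847]
eef_rot: [0.5, -0.5, 0.499, 0.501]
wrist_force: [3.0, -0.6, -2.2]
opening: 0.457
```

>>> {"api": "step_arm", "payload": {"xyz": [[0,0,1]], "spin": [0], "fingers": [30]}}

```text
time_s: 17.95
eef_pos: [0.5408, -0.3085, 0.0858]
eef_rot: [0.5, -0.501, 0.499, 0.501]
wrist_force: [2.5, 0.3, -3.8]
opening: 0.454
```

>>> {"api": "step_arm", "payload": {"xyz": [[0,0,1]], "spin": [0], "fingers": [30]}}

```text
time_s: 18.05
eef_pos: [0.5408, -0.3086, 0.0869]
eef_rot: [-0.499, 0.501, -0.499, -0.501]
wrist_force: [2.7, -0.7, -2.5]
opening: 0.458
```

>>> {"api": "step_arm", "payload": {"xyz": [[0,0,1]], "spin": [0], "fingers": [30]}}

```text
time_s: 18.15
eef_pos: [0.5407, -0.3086, 0.0879]
eef_rot: [-0.499, 0.501, -0.499, -0.501]
wrist_force: [3.7, -0.3, -2.8]
opening: 0.457
```

>>> {"api": "step_arm", "payload": {"xyz": [[0,0,1]], "spin": [0], "fingers": [30]}}

```text
time_s: 18.25
eef_pos: [0.5407, -0.3086, 0.0889]
eef_rot: [-0.499, 0.501, -0.499, -0.501]
wrist_force: [2.6, -0.2, -2.4]
opening: 0.449
```

On this pull Fx is about 2.8 N and Fz about −2.7 N. That means the plate pushes with only its rest force of about 3 N and yellow hardly compresses it, so it is not a real fit. Green would compress the plate by about 3 mm, within the 4 mm travel. I'll return yellow to the rack, measure the empty gap from close up, then try green carefully.

>>> {"api": "step_arm", "payload": {"xyz": [[0,0,5],[0,0,15],[0,0,35],[0,0,60],[0,0,80],[0,0,80]], "spin": [0,0,0,0,0,0], "fingers": [30,30,30,30,30,30]}}

```text
time_s: 18.85
eef_pos: [0.542, -0.3102, 0.1732]
eef_rot: [-0.499, 0.503, -0.5, -0.498]
wrist_force: [-0.4, -0.8, -0.1]
opening: 0.457
```

>>> {"api": "step_arm", "payload": {"xyz": [[-14,-2,0],[-28,-4,0],[-42,-6,0],[-56,-8,0],[-70,-10,0],[-84,-12,0],[-98,-14,0],[-112,-16,0],[-126,-18,0],[-137,-19,0]], "spin": [-0.14,-0.28,-0.42,-0.56,-0.7,-0.84,-0.98,-1.12,-1.26,-1.41], "fingers": [30,30,30,30,30,30,30,30,30,30]}}

```text
time_s: 19.85
eef_pos: [0.4021, -0.3272, 0.1679]
eef_rot: [0.704, -0.055, 0.706, 0.056]
wrist_force: [0.4, 0.2, -1.4]
opening: 0.454
```

>>> {"api": "step_arm", "payload": {"xyz": [[0,0,0],[0,0,-20],[0,0,-40],[0,0,-45],[0,0,-45]], "spin": [0,0,0,0,0], "fingers": [30,30,30,30,30]}}

```text
time_s: 20.35
eef_pos: [0.4033, -0.3268, 0.1227]
eef_rot: [0.704, -0.058, 0.705, 0.059]
wrist_force: [1.0, -0.6, -0.3]
opening: 0.458
```

```bash
python3 look.py w12
```

```text
20.35 [ 0.4033 -0.3268  0.1227] [ 0.7041 -0.0576  0.7053  0.0592] [-0.9099  0.2033  1.844  -0.0001  1.0971 -1.0752] [ 0.9751 -0.6441 -0.3206] [-0.0274 -0.0154 -0.0356] 0.45751331900972725
[[-0.0018 -0.1647  0.9863]
 [ 0.0021  0.9863  0.1647]
 [-1.      0.0024 -0.0014]]
```

View pics/w12.png

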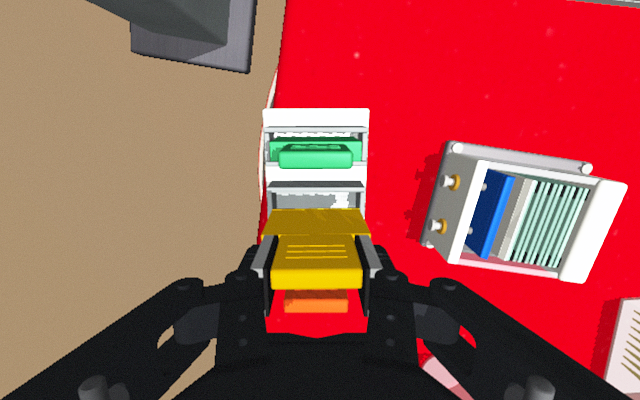

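The block hangs over the empty middle pocket. Its foot edge is at row 209 and the pocket opening starts at row 190. I'll lower it in.

>>> {"api": "step_arm", "payload": {"xyz": [[0,0,-12],[0,0,-24],[0,0,-34],[0,0,-40],[0,0,-43],[0,0,-44],[0,0,-44]], "spin": [0,0,0,0,0,0,0], "fingers": [30,30,30,30,30,30,30]}}

```text
time_s: 21.1
eef_pos: [0.4038, -0.3277, 0.0798]
eef_rot: [0.705, -0.058, 0.705, 0.058]
wrist_force: [-1.0, -0.1, -0.3]
opening: 0.455
```

>>> {"api": "step_arm", "payload": {"xyz": [[0,0,-1],[0,0,-1]], "spin": [0,0], "fingers": [30,30]}}

```text
time_s: 21.3
eef_pos: [0.4038, -0.3278, 0.0791]
eef_rot: [0.705, -0.058, 0.705, 0.057]
wrist_force: [0.1, 0.3, -1.0]
opening: 0.449
```

>>> {"api": "step_arm", "payload": {"xyz": [[0,0,-1],[0,0,-1.5],[0,0,-1.5]], "spin": [0,0,0], "fingers": [30,30,30]}}

```text
time_s: 21.6
eef_pos: [0.4038, -0.3278, 0.0776]
eef_rot: [0.705, -0.058, 0.705, 0.057]
wrist_force: [0.0, -0.9, 0.9]
opening: 0.458
```

>>> {"api": "step_arm", "payload": {"xyz": [[0,0,-0.5],[0,0,-0.5],[0,0,-0.5],[0,0,0],[0,0,10],[0,0,40],[0,0,75],[0,0,80]], "spin": [0,0,0,0,0,0,0,0], "fingers": [60,80,100,100,100,100,100,100]}}

```text
time_s: 22.4
eef_pos: [0.4056, -0.3299, 0.1625]
eef_rot: [0.706, -0.06, 0.703, 0.055]
wrist_force: [0.9, -1.1, 1.4]
opening: 0.996
```

>>> {"api": "step_arm", "payload": {"xyz": [[21,2,0],[42,4,0],[63,6,0],[84,8,0],[105,10,0],[126,12,0],[147,14,0],[168,16,0],[189,18,-20],[208,19,-45]], "spin": [0.14,0.28,0.42,0.56,0.7,0.84,0.98,1.12,1.26,1.41], "fingers": [100,100,100,100,100,100,100,100,100,100]}}

```text
time_s: 23.4
eef_pos: [0.6137, -0.3091, 0.1135]
eef_rot: [-0.498, 0.503, -0.498, -0.501]
wrist_force: [0.1, -0.2, 0.5]
opening: 0.998
```

>>> {"api": "step_arm", "payload": {"xyz": [[0,0,-10],[0,0,-13],[0,0,-13],[0,0,-13]], "spin": [0,0,0,0], "fingers": [100,100,100,100]}}

```text
time_s: 23.8
eef_pos: [0.6116, -0.3093, 0.1007]
eef_rot: [-0.5, 0.501, -0.5, -0.499]
wrist_force: [0.2, 0.2, 0.7]
opening: 0.999
```

```bash
python3 look.py w13
python3 - <<'E'
from h import *
im=cv2.imread('pics/w13.png')
cv2.imwrite("pics/w13z.png",cv2.resize(im[40:200,230:400],None,fx=4.5,fy=3.7,interpolation=cv2.INTER_NEAREST))
im0=cv2.imread('pics/w11.png')
for v in range(45,130): print(v,im0[v,263:269].mean(0).round(0),im[v,263:269].mean(0).round(0),im[v,300:312].mean(0).round(0))
E
```

```text
23.8 [ 0.6116 -0.3093  0.1007] [-0.5     0.5006 -0.4999 -0.4995] [-0.6409  0.5589  1.4056 -0.0001  1.1755 -2.2118] [0.1508 0.167  0.6913] [-0.0261  0.0147  0.0326] 0.9992510757326797
[[ 0.0012 -1.     -0.0001]
 [-0.001  -0.0001  1.    ]
 [-1.     -0.0012 -0.001 ]]
45 [243. 247. 247.] [245. 248. 248.] [245. 248. 249.]
46 [243. 247. 247.] [244. 248. 248.] [245. 248. 249.]
47 [242. 246. 246.] [245. 248. 248.] [245. 248. 248.]
48 [242. 246. 246.] [244. 248. 248.] [245. 248. 248.]
49 [242. 246. 246.] [244. 248. 248.] [245. 248. 248.]
50 [242. 246. 246.] [244. 247. 248.] [244. 247. 248.]
51 [241. 246. 246.] [243. 246. 247.] [244. 247. 248.]
52 [234. 239. 240.] [243. 246. 247.] [245. 248. 248.]
53 [214. 224. 224.] [242. 246. 246.] [239. 243. 244.]
54 [175. 183. 184.] [232. 237. 238.] [223. 231. 231.]
55 [123. 130. 131.] [210. 220. 221.] [185. 194. 195.]
56 [112. 116. 116.] [159. 167. 168.] [132. 138. 139.]
57 [112. 118. 117.] [114. 119. 119.] [108. 113. 113.]
58 [110. 115. 116.] [113. 118. 118.] [113. 119. 119.]
59 [113. 117. 117.] [114. 119. 118.] [114. 120. 119.]
60 [112. 117. 119.] [114.
[... 3072 characters left out ...]
155. 175. 184.] [157. 160. 159.] [185. 193. 194.]
118 [196. 199. 198.] [174. 179. 180.] [203. 212. 214.]
119 [195. 202. 202.] [185. 191. 191.] [203. 212. 212.]
120 [213. 222. 222.] [185. 192. 193.] [205. 214. 215.]
121 [223. 228. 230.] [197. 205. 205.] [224. 230. 231.]
122 [234. 239. 229.] [208. 213. 214.] [220. 229. 224.]
123 [242. 244. 235.] [217. 222. 213.] [251. 252. 243.]
124 [242. 244. 237.] [224. 226. 218.] [255. 255. 252.]
125 [235. 236. 224.] [224. 225. 220.] [255. 255. 252.]
126 [191. 196. 175.] [218. 220. 210.] [255. 255. 250.]
127 [115. 123. 104.] [186. 190. 175.] [198. 200. 175.]
128 [62. 61. 62.] [123. 130. 114.] [ 95. 104.  82.]
129 [66. 66. 64.] [84. 83. 84.] [135. 145. 118.]
```

View pics/w13z.png

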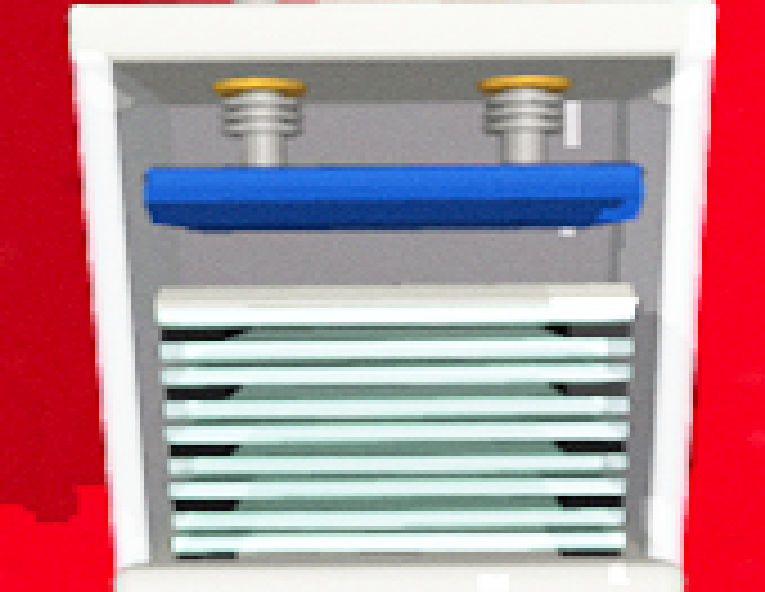

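Run:
```python
from h import *
o=np.load('w13.npy'); m=model('wrist',dict(eef_pos=o[:3],eef_rot=o[3:]))
def p(u,v,z,n): print(n,(unproj(m,u,v,z)*1000).round(2)[:2])
p(306,84.3,.056,'back');p(306,93.6,.056,'beveltop');p(306,98.6,.053,'facetop')
for z in (.010,.012,.014):p(306,101.7,z,'face bottom')
p(306,115.9,.01,'pack foot?');p(306,116.5,.052,'pack bev bottom');p(306,120.7,.054,'pack bevtop')
```

```text
back [ 527.24 -315.08]
beveltop [ 532.09 -315.13]
facetop [ 534.61 -315.25]
face bottom [ 534.96 -316.65]
face bottom [ 535.02 -316.59]
face bottom [ 535.09 -316.52]
pack foot? [ 544.66 -316.75]
pack bev bottom [ 544.45 -315.38]
pack bevtop [ 546.76 -315.34]
```

The empty gap measures 9.6 mm ± 0.2, and yellow pushed the plate back by only about 0.3 mm. Green (13 mm) should push it about 3.4 mm, within the 4 mm travel. I'll fetch green for a careful trial, stopping if the force climbs.

>>> {"api": "step_arm", "payload": {"xyz": [[-10,1,25],[-30,4,50],[-55,7,60],[-80,10,60],[-105,13,60],[-130,16,60],[-155,19,60],[-180,22,60],[-200,25,60],[-215,27,60]], "spin": [-0.14,-0.28,-0.42,-0.56,-0.7,-0.84,-0.98,-1.12,-1.26,-1.41], "fingers": [100,100,100,100,100,100,100,100,100,100]}}

```text
time_s: 24.85
eef_pos: [0.3956, -0.2818, 0.1605]
eef_rot: [0.705, -0.056, 0.705, 0.054]
wrist_force: [-0.4, 0.0, 0.5]
opening: 1.003
```

>>> {"api": "step_arm", "payload": {"xyz": [[0,0,0],[0,0,0],[0,0,0]], "spin": [0,0,0], "fingers": [100,100,100]}}

```text
time_s: 25.15
eef_pos: [0.3975, -0.2822, 0.16]
eef_rot: [0.705, -0.059, 0.704, 0.058]
wrist_force: [0.3, -0.3, 0.5]
opening: 0.998
```

```bash
python3 look.py w14
```

```text
25.15 [ 0.3975 -0.2822  0.16  ] [ 0.7051 -0.0589  0.7043  0.0579] [-0.8616  0.0775  1.9007  0.0002  1.1616 -1.027 ] [ 0.2886 -0.3208  0.4796] [ 0.0508  0.0396 -0.0023] 0.9975261856356408
[[ 0.0013 -0.1646  0.9864]
 [-0.0012  0.9864  0.1646]
 [-1.     -0.0014  0.0011]]
```

View pics/w14.png

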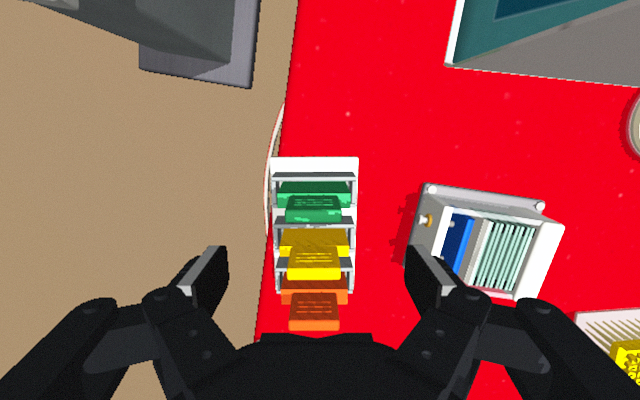

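Yellow stands in its middle pocket at (313,262). The green tab is at (313,215), nearly centred under the jaws. I'll descend and grip it.

>>> {"api": "step_arm", "payload": {"xyz": [[-1,-0.5,-30],[-1,-0.5,-55],[-1,-0.5,-72],[-1,-0.5,-82],[-1,-0.5,-82],[-1,-0.5,-82]], "spin": [0,0,0,0,0,0], "fingers": [100,100,100,100,100,100]}}

```text
time_s: 25.8
eef_pos: [0.3962, -0.2825, 0.0778]
eef_rot: [0.705, -0.058, 0.705, 0.058]
wrist_force: [0.3, -0.5, 0.6]
opening: 1.002
```

>>> {"api": "step_arm", "payload": {"xyz": [[0,0,0],[0,0,0],[0,0,0],[0,0,0],[0,0,0],[0,0,0],[0,0,0],[0,0,0]], "spin": [0,0,0,0,0,0,0,0], "fingers": [70,50,30,30,30,30,30,30]}}

```text
time_s: 26.6
eef_pos: [0.396, -0.2826, 0.0781]
eef_rot: [0.705, -0.058, 0.705, 0.057]
wrist_force: [-1.4, -0.2, 5.8]
opening: 0.458
```

>>> {"api": "step_arm", "payload": {"xyz": [[0,0,10],[0,0,25],[0,0,50],[0,0,80],[0,0,90],[0,0,90]], "spin": [0,0,0,0,0,0], "fingers": [30,30,30,30,30,30]}}

```text
time_s: 27.2
eef_pos: [0.3965, -0.283, 0.169]
eef_rot: [0.706, -0.059, 0.704, 0.056]
wrist_force: [-0.4, 0.3, -0.4]
opening: 0.456
```

>>> {"api": "step_arm", "payload": {"xyz": [[14,-3,0],[28,-5,0],[42,-8,0],[56,-10,0],[70,-13,0],[84,-15,0],[98,-18,0],[112,-20,0],[126,-23,0],[142,-25,0]], "spin": [0.14,0.28,0.42,0.56,0.7,0.84,0.98,1.12,1.26,1.41], "fingers": [30,30,30,30,30,30,30,30,30,30]}}

```text
time_s: 28.2
eef_pos: [0.5372, -0.3065, 0.1648]
eef_rot: [0.498, -0.501, 0.498, 0.503]
wrist_force: [0.2, -0.4, -0.3]
opening: 0.457
```

>>> {"api": "step_arm", "payload": {"xyz": [[0,0,-10],[0,0,-25],[0,0,-33],[0,0,-33],[0,0,-33]], "spin": [0,0,0,0,0], "fingers": [30,30,30,30,30]}}

```text
time_s: 28.7
eef_pos: [0.537, -0.3069, 0.1337]
eef_rot: [0.5, -0.5, 0.5, 0.501]
wrist_force: [-0.6, 0.1, -0.4]
opening: 0.453
```

```bash
python3 look.py w15
python3 - <<'E'
from h import *
im=cv2.imread('pics/w15.png')
cv2.imwrite("pics/w15z.png",cv2.resize(im[145:300,255:380],None,fx=6,fy=4,interpolation=cv2.INTER_NEAREST))
for v in list(range(190,216))+list(range(268,294)): print(v,im[v,300:312].mean(0).round(0))
E
```

```text
28.7 [ 0.537  -0.3069  0.1337] [ 0.4997 -0.4998  0.4998  0.5007] [-0.7108  0.3884  1.5785 -0.0001  1.1759 -2.2825] [-0.5778  0.1236 -0.3649] [-0.0044  0.036   0.0114] 0.4532504803752422
[[-0.001  -1.     -0.0009]
 [ 0.0008 -0.0009  1.    ]
 [-1.      0.001   0.0008]]
190 [137.  60.  20.]
191 [137.  61.  19.]
192 [138.  62.  20.]
193 [138.  61.  18.]
194 [137.  62.  19.]
195 [141.  63.  19.]
196 [138.  61.  19.]
197 [203.  92.  26.]
198 [237. 122.  41.]
199 [235. 122.  40.]
200 [231. 113.  34.]
201 [228. 109.  33.]
202 [230. 113.  34.]
203 [233. 114.  33.]
204 [189.  84.  24.]
205 [146.  77.  39.]
206 [142. 132. 115.]
207 [112. 155. 100.]
208 [ 73. 124.  39.]
209 [58. 99. 29.]
210 [ 60. 100.  32.]
211 [ 60. 102.  32.]
212 [ 61. 101.  32.]
213 [ 61. 103.  33.]
214 [ 60. 102.  31.]
215 [ 62. 104.  33.]
268 [ 60. 104.  31.]
269 [ 63. 110.  33.]
270 [ 76. 129.  39.]
271 [ 89. 153.  45.]
272 [ 99. 169.  49.]
273 [105. 176.  53.]
274 [106. 180.  55.]
275 [109. 184.  55.]
276 [110. 183.  55.]
277 [108. 184.  55.]
278 [108. 183.  55.]
279 [109. 183.  56.]
280 [107. 183.  54.]
281 [107. 180.  53.]
282 [108. 181.  54.]
283 [106. 181.  53.]
284 [107. 181.  54.]
285 [106. 180.  53.]
286 [105. 179.  54.]
287 [106. 181.  54.]
288 [101. 174.  48.]
289 [ 76. 147.  28.]
290 [253. 254. 252.]
291 [255. 255. 255.]
292 [255. 255. 255.]
293 [255. 255. 255.]
```

View pics/w15z.png

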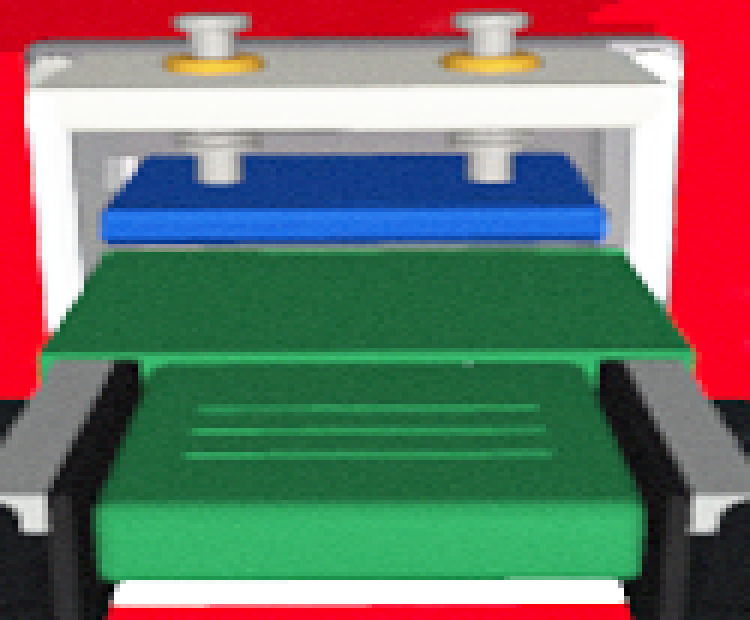

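>>> {"api": "step_arm", "payload": {"xyz": [[2,-1.5,0],[3.4,-1.5,0],[3.4,-1.5,-4],[3.4,-1.5,-8],[3.4,-1.5,-8]], "spin": [0,0,0,0,0], "fingers": [30,30,30,30,30]}}

```text
time_s: 29.25
eef_pos: [0.5406, -0.3082, 0.1253]
eef_rot: [0.499, -0.5, 0.5, 0.501]
wrist_force: [0.4, -0.1, -1.9]
opening: 0.451
```

```bash
python3 look.py w16
python3 - <<'E'
from h import *
im=cv2.imread('pics/w16.png')
for v in list(range(196,214)): print(v,im[v,300:312].mean(0).round(0))
o=np.load('w16.npy'); m=model('wrist',dict(eef_pos=o[:3],eef_rot=o[3:]))
def p(u,v,z,n): print(n,(unproj(m,u,v,z)*1000).round(1))
zf=o[2]-.0701
for v in (206.5,207,207.5):p(316,v,zf,'foot c-4.5')
for v in (204,205,206):p(316,v,.053,'plate face')
E
```

```text
29.25 [ 0.5406 -0.3082  0.1253] [ 0.4994 -0.5     0.4995  0.5011] [-0.7086  0.4064  1.5725 -0.0001  1.1642 -2.2816] [ 0.3904 -0.1421 -1.8893] [-0.0133 -0.0068  0.0063] 0.4507659548579532
[[-0.0012 -1.     -0.0022]
 [ 0.001  -0.0022  1.    ]
 [-1.      0.0012  0.001 ]]
196 [233. 116.  38.]
197 [236. 124.  41.]
198 [233. 118.  37.]
199 [229. 111.  31.]
200 [230. 112.  33.]
201 [234. 116.  35.]
202 [215. 101.  31.]
203 [163.  70.  17.]
204 [149.  98.  67.]
205 [164. 160. 154.]
206 [150. 164. 160.]
207 [112. 153.  95.]
208 [ 73. 124.  38.]
209 [ 57. 100.  29.]
210 [ 60. 103.  32.]
211 [ 61. 102.  32.]
212 [ 59. 102.  31.]
213 [ 61. 102.  32.]
foot c-4.5 [ 535.1 -308.4   55.2]
foot c-4.5 [ 535.4 -308.4   55.2]
foot c-4.5 [ 535.8 -308.4   55.2]
plate face [ 533.9 -308.4   53. ]
plate face [ 534.7 -308.4   53. ]
plate face [ 535.4 -308.4   53. ]
```

>>> {"api": "step_arm", "payload": {"xyz": [[-0.8,0,0],[-0.8,0,-2],[-0.8,0,-4],[-0.8,0,-5.5],[-0.8,0,-5.5]], "spin": [0,0,0,0,0], "fingers": [30,30,30,30,30]}}

```text
time_s: 29.8
eef_pos: [0.5402, -0.3085, 0.1205]
eef_rot: [0.499, -0.5, 0.499, 0.501]
wrist_force: [-0.1, 0.8, -0.7]
opening: 0.451
```

>>> {"api": "step_arm", "payload": {"xyz": [[-0.3,0,-1],[-0.6,0,-2],[-0.6,0,-2]], "spin": [0,0,0], "fingers": [30,30,30]}}

```text
time_s: 30.1
eef_pos: [0.5401, -0.3088, 0.1191]
eef_rot: [-0.5, 0.501, -0.499, -0.5]
wrist_force: [1.8, -0.3, 0.4]
opening: 0.454
```

>>> {"api": "step_arm", "payload": {"xyz": [[-0.4,0,-1],[-0.8,0,-2],[-0.8,0,-2]], "spin": [0,0,0], "fingers": [30,30,30]}}

```text
time_s: 30.4
eef_pos: [0.5395, -0.309, 0.1174]
eef_rot: [-0.5, 0.501, -0.499, -0.5]
wrist_force: [3.1, 0.1, 3.7]
opening: 0.46
```

>>> {"api": "step_arm", "payload": {"xyz": [[-0.4,0,-1],[-0.6,0,-2],[-0.6,0,-2]], "spin": [0,0,0], "fingers": [30,30,30]}}

```text
time_s: 30.7
eef_pos: [0.5387, -0.3089, 0.115]
eef_rot: [-0.5, 0.501, -0.499, -0.5]
wrist_force: [4.8, -0.4, 3.9]
opening: 0.453
```

>>> {"api": "step_arm", "payload": {"xyz": [[-0.2,0,-1],[-0.2,0,-2],[-0.2,0,-2]], "spin": [0,0,0], "fingers": [30,30,30]}}

```text
time_s: 31.0
eef_pos: [0.5382, -0.3086, 0.1125]
eef_rot: [-0.499, 0.501, -0.499, -0.501]
wrist_force: [5.4, -1.2, 2.2]
opening: 0.456
```

>>> {"api": "step_arm", "payload": {"xyz": [[0,0,-1],[0,0,-2],[0,0,-2]], "spin": [0,0,0], "fingers": [30,30,30]}}

```text
time_s: 31.3
eef_pos: [0.538, -0.3084, 0.1104]
eef_rot: [0.499, -0.5, 0.499, 0.501]
wrist_force: [4.0, -0.5, 1.3]
opening: 0.454
```

The full thickness is now in the gap, with forces of only 4–5 N. Green slides in, so I'll continue down.

>>> {"api": "step_arm", "payload": {"xyz": [[0,0,-2],[0,0,-4],[0,0,-6],[0,0,-6]], "spin": [0,0,0,0], "fingers": [30,30,30,30]}}

```text
time_s: 31.7
eef_pos: [0.5379, -0.3085, 0.1043]
eef_rot: [0.499, -0.5, 0.499, 0.501]
wrist_force: [3.5, -0.9, -0.9]
opening: 0.455
```

>>> {"api": "step_arm", "payload": {"xyz": [[0,0,-2],[0,0,-4],[0,0,-6],[0,0,-8],[0,0,-10],[0,0,-10]], "spin": [0,0,0,0,0,0], "fingers": [30,30,30,30,30,30]}}

```text
time_s: 32.3
eef_pos: [0.538, -0.3086, 0.0943]
eef_rot: [0.499, -0.5, 0.499, 0.501]
wrist_force: [4.3, -0.8, 0.9]
opening: 0.453
```

>>> {"api": "step_arm", "payload": {"xyz": [[0,0,-2],[0,0,-4],[0,0,-6],[0,0,-8],[0,0,-9],[0,0,-9]], "spin": [0,0,0,0,0,0], "fingers": [30,30,30,30,30,30]}}

```text
time_s: 32.9
eef_pos: [0.5381, -0.3086, 0.0855]
eef_rot: [0.499, -0.501, 0.499, 0.501]
wrist_force: [5.2, 0.2, 1.1]
opening: 0.454
```

>>> {"api": "step_arm", "payload": {"xyz": [[0,0,-2],[0,0,-4],[0,0,-4]], "spin": [0,0,0], "fingers": [30,30,30]}}

```text
time_s: 33.2
eef_pos: [0.5381, -0.3086, 0.0814]
eef_rot: [-0.499, 0.501, -0.499, -0.501]
wrist_force: [5.1, -0.5, 0.3]
opening: 0.457
```

>>> {"api": "step_arm", "payload": {"xyz": [[0,0,-1],[0,0,-1.5],[0,0,-1.5]], "spin": [0,0,0], "fingers": [30,30,30]}}

```text
time_s: 33.5
eef_pos: [0.5381, -0.3086, 0.0802]
eef_rot: [-0.499, 0.501, -0.499, -0.501]
wrist_force: [4.9, 0.3, 1.5]
opening: 0.458
```

>>> {"api": "step_arm", "payload": {"xyz": [[0,0,-1],[0,0,-1]], "spin": [0,0], "fingers": [30,30]}}

```text
time_s: 33.7
eef_pos: [0.5383, -0.3087, 0.0801]
eef_rot: [-0.499, 0.501, -0.499, -0.5]
wrist_force: [3.3, 0.9, 8.5]
opening: 0.454
```

It is on the floor (Fz 8.5 N, z as predicted). I'll release it, grip again and do a short pull test.

>>> {"api": "step_arm", "payload": {"xyz": [[0,0,0],[0,0,0],[0,0,0],[0,0,0]], "spin": [0,0,0,0], "fingers": [55,70,70,70]}}

```text
time_s: 34.1
eef_pos: [0.5373, -0.3083, 0.0785]
eef_rot: [0.499, -0.5, 0.5, 0.501]
wrist_force: [-0.6, 0.4, 0.9]
opening: 0.696
```

>>> {"api": "step_arm", "payload": {"xyz": [[0,0,1],[0,0,1],[0,0,1],[0,0,1],[0,0,1],[0,0,1]], "spin": [0,0,0,0,0,0], "fingers": [50,30,30,30,30,30]}}

```text
time_s: 34.7
eef_pos: [0.5379, -0.3087, 0.0803]
eef_rot: [0.499, -0.5, 0.5, 0.501]
wrist_force: [-2.6, -0.7, 1.7]
opening: 0.459
```

>>> {"api": "step_arm", "payload": {"xyz": [[0,0,1],[0,0,2]], "spin": [0,0], "fingers": [30,30]}}

```text
time_s: 34.9
eef_pos: [0.5378, -0.3084, 0.0813]
eef_rot: [0.499, -0.5, 0.499, 0.501]
wrist_force: [0.0, -1.4, -7.2]
opening: 0.452
```

>>> {"api": "step_arm", "payload": {"xyz": [[0,0,1]], "spin": [0], "fingers": [30]}}

```text
time_s: 35.0
eef_pos: [0.5378, -0.3081, 0.0824]
eef_rot: [0.5, -0.5, 0.499, 0.501]
wrist_force: [0.2, -0.7, -6.6]
opening: 0.455
```

>>> {"api": "step_arm", "payload": {"xyz": [[0,0,1]], "spin": [0], "fingers": [30]}}

```text
time_s: 35.1
eef_pos: [0.5378, -0.308, 0.0836]
eef_rot: [0.5, -0.5, 0.499, 0.501]
wrist_force: [0.3, 0.0, -7.3]
opening: 0.456
```

>>> {"api": "step_arm", "payload": {"xyz": [[0,0,1]], "spin": [0], "fingers": [30]}}

```text
time_s: 35.2
eef_pos: [0.5378, -0.308, 0.0847]
eef_rot: [0.5, -0.5, 0.499, 0.501]
wrist_force: [-0.2, -0.6, -8.1]
opening: 0.457
```

The pull is resisted by about 7.2 N, so the plate is pushed back about 3.2 mm and is not on its stop. Green is the snug block. I'll push it back down and release.

>>> {"api": "step_arm", "payload": {"xyz": [[0,0,-2],[0,0,-4],[0,0,-5],[0,0,-6],[0,0,-6.5],[0,0,-6.5]], "spin": [0,0,0,0,0,0], "fingers": [30,30,30,30,30,30]}}

```text
time_s: 35.8
eef_pos: [0.538, -0.3092, 0.0811]
eef_rot: [-0.499, 0.501, -0.5, -0.5]
wrist_force: [-6.8, 2.7, 9.8]
opening: 0.458
```

>>> {"api": "step_arm", "payload": {"xyz": [[0,0,-0.7],[0,0,-1.2],[0,0,-1.2]], "spin": [0,0,0], "fingers": [30,30,30]}}

```text
time_s: 36.1
eef_pos: [0.5381, -0.3093, 0.0804]
eef_rot: [-0.499, 0.501, -0.5, -0.5]
wrist_force: [-8.0, 3.4, 12.7]
opening: 0.453
```

>>> {"api": "step_arm", "payload": {"xyz": [[-0.5,0,-0.8],[-0.8,0,-0.8]], "spin": [0,0], "fingers": [30,30]}}

```text
time_s: 36.3
eef_pos: [0.538, -0.3094, 0.0803]
eef_rot: [-0.499, 0.501, -0.499, -0.5]
wrist_force: [-6.8, 3.9, 14.5]
opening: 0.454
```

z stays at 0.0803 as the force rises, so the block is on the floor. I'll release and withdraw.

>>> {"api": "step_arm", "payload": {"xyz": [[0,0,0],[0,0,1],[0,0,1],[0,0,1],[0,0,5],[0,0,20],[0,0,50],[0,0,75],[0,0,75]], "spin": [0,0,0,0,0,0,0,0,0], "fingers": [55,75,100,100,100,100,100,100,100]}}

```text
time_s: 37.2
eef_pos: [0.5398, -0.3107, 0.1577]
eef_rot: [-0.5, 0.504, -0.499, -0.497]
wrist_force: [0.4, -1.1, 0.2]
opening: 1.0
```

>>> {"api": "step_arm", "payload": {"xyz": [[30,0,0],[60,1,-10],[76,1,-40],[76,1,-54],[76,1,-54],[76,1,-54]], "spin": [0,0,0,0,0,0], "fingers": [100,100,100,100,100,100]}}

```text
time_s: 37.8
eef_pos: [0.6124, -0.3075, 0.0977]
eef_rot: [0.499, -0.5, 0.5, 0.501]
wrist_force: [-0.2, -0.8, 0.3]
opening: 0.999
```

```bash
python3 look.py w17
python3 - <<'E'
from h import *
im=cv2.imread('pics/w17.png')
cv2.imwrite("pics/w17z.png",cv2.resize(im[40:200,230:400],None,fx=4.5,fy=3.7,interpolation=cv2.INTER_NEAREST))
a=eyes.camera('scene')[:,:,::-1]
cv2.imwrite('pics/s17.png',cv2.resize(a[160:280,220:380],None,fx=5,fy=5,interpolation=cv2.INTER_CUBIC))
E
```

```text
37.8 [ 0.6124 -0.3075  0.0977] [ 0.4994 -0.5     0.4997  0.501 ] [-0.6381  0.5641  1.4044 -0.0002  1.1745 -2.2107] [-0.2105 -0.7623  0.3225] [ 0.0321 -0.0005 -0.0203] 0.9993314251838635
[[-0.0013 -1.     -0.0019]
 [ 0.0007 -0.0019  1.    ]
 [-1.      0.0013  0.0007]]
```

View pics/w17z.png

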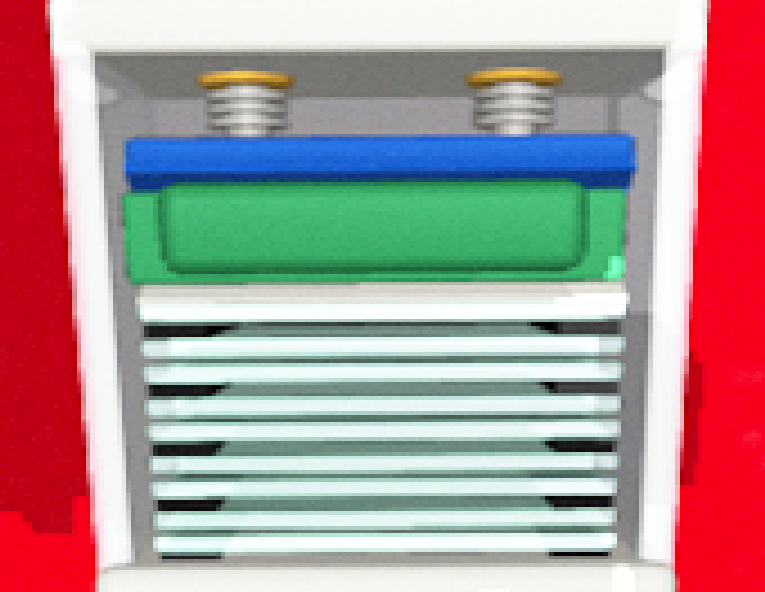

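View pics/s17.png

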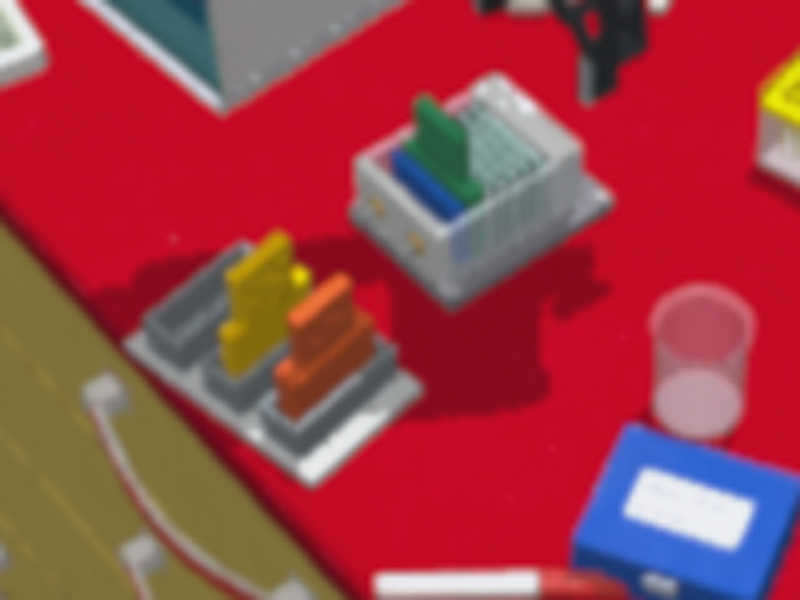

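The close-up shows green between plate and pack, square, with the plate visibly pushed back: its back edge is at zoomed row 137 against 165 when empty. The scene view shows yellow and red upright in the rack. I'll raise the arm clear and hand in.

>>> {"api": "step_arm", "payload": {"xyz": [[0,0,30],[0,0,70],[0,0,100],[0,0,100],[0,0,100]], "spin": [0,0,0,0,0], "fingers": [100,100,100,100,100]}}

```text
time_s: 38.4
eef_pos: [0.6137, -0.3084, 0.2005]
eef_rot: [-0.5, 0.502, -0.499, -0.499]
wrist_force: [-0.7, -0.7, -2.0]
opening: 1.0
```

```bash
python3 -c "
from bench import hand_in
print(hand_in())"
```

```text
the job is handed in; nothing more can be done
None
```

The green 13 mm block is in the chamber, clamped, upright, on the floor and released. I handed the job in at about 38 s with the arm clear of everything.

- **Yellow (10 mm), tried first:** it went in easily but pushed the plate back only about 0.3 mm. A pull met roughly 3 to 4 N, about the plate's rest force. I judged it not a real fit and put it back in the middle rack pocket.
- **Green (13 mm), used:** insertion took only 4 to 5 N. After release, a pull met about 7.2 N, which means the plate is pushed back about 3.2 mm, short of its 4 mm stop. I then seated it again. The height stayed put as the downward force rose to 14.5 N, so it is on the floor.
- **Last pictures:** green stands square between the pushed-back plate and the pack. Yellow and red stand upright in the rack. I saw nothing else moved, but I compared only the area around the rack and chamber, not the whole bench.

**Checks that disagreed:** the empty gap measured 9.3 to 10.1 mm depending on which edges I used, about 9.6 mm at best. Yellow was therefore borderline by that measure and did not lift out freely. I chose green because its push-back and clamping were clear. While seating green the last time, the wrist also read up to 8 N of side force, which was gone after release.

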